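# Clear the tipped vials off the turntable

## Robot

A 6-joint arm with a two-finger parallel gripper is mounted at the origin on a cart in front of the work surface, level with it; the furniture and walls round the work are solid. World frame = base frame: x ahead of the robot, y to its left, z up, the work surface at z = 0. Lengths are in m, angles in rad, forces in N, time in s.
With the tool pointing down it reaches from about 0.35 to 0.775 m from the base axis. Payload 7.3 kg.
Tool frame: the origin (TCP) lies between the finger pads; the fingertips stand 19 mm ahead of it and the grasp point (between the pads) is the TCP; z points along the fingers, y is the line along which they close (so a half turn about z gives the same grasp; the last joint's range is limited). The gripper opens to 92 mm and grips with 3 to 60 N. Pads are 19 mm wide; open, the fingers measure 130 mm over their backs; the gripper's body (75 mm by 190 mm) begins 47 mm behind the grasp point.
Start: joints at [-1.455, 0.342, 1.524, -0, 1.275, -0.146], TCP at [0.136, -0.507, 0.246] pointing down, gripper open.
Joint ranges: [-2.53, 2.53], [-0.77, 2.02], [0.04, 2.7], [-1, 4.14], [0.28, 2.66], [-3.11, 3.11]. Speed limits (rad/s): [2.57, 2.57, 3.14, 3.14, 3.14, 3.14].

## Interface

Orientations are given as a 3x3 rotation matrix whose columns are the frame's x, y, z axes.
In Python, from plant import bot gives the robot as it stands.
- The arm moves only by the tool arm_command, never from a script. Its argument "moves" is a list of rows, each an object of numbers: "x", "y", "z": the shift along the world's x, y, z in cm; "rx", "ry", "rz": the turn, a rotation vector about the world's x, y, z in degrees; "fingers": the finger opening in cm, from 0 to 9.18. A call has 1 to 12 rows; each row shifts and turns the commanded pose from where the row before left it; what a row does not reach is not made up. A row lasts 1/8 s, in which the tool goes at most 62.5 mm and 10.7 degrees, less where a joint would pass 70% of its speed; a pose out of reach is approached as far as the arm can. A call with a gripper value outside its range is refused whole. The fingers move at their own pace and stop on an object; "newtons" is the grip in N (left out, the last holds). Time passes only in rows, so rows that do not move let the fingers close. It gives the time, the measured TCP pose, the force, the opening and the grip force at its end, in the units of the state.
- bot.sense(): the state, without advancing time (a new reading comes with each control period).
- bot.grab_frame(name): name is "scene" or "top"; returns (picture, depth): 384x512x3 uint8, red, green, blue; 384x512 float32, m along the optical axis (not along the pixel's ray), 0 where there is no reading.
- bot.camera_info(name): a dict with "mtx" (3x3 intrinsics, pixels), "position" and "rotation" of the camera in the world. Camera axes: x right, y down, z forward; pixel columns grow to the right and rows downward; lengths in m; the calibration is good to about 2 mm. A picture is of the moment at which its call begins. camera_info takes no time and is no camera call.
- bot.hand_in(): hands the job in; it is judged then, once.
The state is a dict: "clock": time; "joint_pos": joint angles; "qd": joint speeds; "joint_torque": joint torques, N m; "tcp_pos": TCP position; "ee_rot": TCP orientation; "wrist_force": force on the tool from outside, world axes, zero at the start; "ft_torque": the same for the moment, N m; "gripper_width": finger opening in m; "gripper_force": force on a finger pad.
Only numpy, scipy, OpenCV 4.12 (cv2) and the standard library are available. Lean on these libraries where they do the work, as an engineer would, in place of code of your own. Each camera call takes 0.05 s, during which the arm holds its last target. There are 200 camera calls.

## Task

Vials have tipped over on the freely spinning turntable. Loosen both wing screws of its clear guard (a quarter turn anticlockwise, until the wing lines up with the slot), lift the guard off by its handle and lay it flat on the bench, then pick every vial off the turntable and lay it down in the steel tray. Leave the bottle, timer, tape roll and petri dish where they stand, and the screws loosened.

Things in the scene. Friction and masses are not known exactly. Their poses are not given: they have to be found in the camera images.
- carousel: fixed foot of a freely spinning vial turntable; origin on the bench on the spin axis, x towards the rear post. White round foot (radius 102, 12 high) with a 290 x 50 bar along x; two aluminium posts (30 in x, 44 in y, tops 83 above the bench) at x = -130 (front) and +130 (rear). Room to lay the guard down: the bare bench to its right, world x 0.35 to 0.66, y -0.32 to -0.54
- platter: the turntable's passive aluminium platter, turns about its z with almost no friction; origin on the spin axis, 20 above the bench. Its flat top is 10 above the origin (30 above the bench), 100 mm free radius, inside a 4 thick lip that stands 6 above the flat; a steel spindle of radius 10 stands 34 above the flat at the centre
- screw_front (a joint): captive quarter-turn wing screw on the front post, rad, 0 to 1.6. At 0 the wing lies along the carousel's y, across the guard's slot, and holds it down; starts at 0.15 to 0.5. Turning anticlockwise from above raises the value; at 1.57 the wing lies along the carousel's x, in line with the slot: fully loosened (stop at 1.6). Stays where left; friction 0.03 N m
- screw_rear (a joint): the same wing screw on the rear post (carousel x = +130)
- screw_front_wing (a point): centre of the front screw's steel wing: 30 long (its y axis), 8 thick (its x axis), 14 high, i.e. 91 to 105 above the bench, its underside 3 above the guard; turns with the screw, z up
- screw_rear_wing (a point): the same point on the rear screw
- guard: loose clear plate, 0.20 to 0.33 kg, 226 x 200 x 5, ears to x = +-153, in each end a 14 wide slot (from x = 113 outwards, open). Origin at the centre of its underside, which rests 83 above the bench. Steel bar handle: 90 long in x, 12 wide in y, 10 high, its middle 36 above the origin, legs 10 x 12 at x = +-40. With both wings in line with the slots it lifts straight up
- pipette_stand: fixed obstacle between turntable and tray: pipette stand, an empty arm on a post, 205 high, within x -90 to +90 and y -45 to +45 of its origin; z = 0 on the bench
- reject_tray: open steel tray, loose, 0.4 kg, 170 (x) x 130 (y) x 35 high outside, walls and floor 4 thick; origin at the centre of its underside, z up
- vial_a: capped glass vial lying on the platter (3 to 5 of the five are present), 15 g, 51 long, 15 across to the eye; the fingers meet 10 mm on the glass and 12 mm on the cap (last 11 mm). Origin at the bottom end, on its axis; z along the vial towards the cap, its middle 25.5 along z. Lying, the axis is 5 to 6 above what it lies on; it does not roll
- vial_b: capped glass vial lying on the platter (3 to 5 of the five are present), 15 g, 51 long, 15 across to the eye; the fingers meet 10 mm on the glass and 12 mm on the cap (last 11 mm). Origin at the bottom end, on its axis; z along the vial towards the cap, its middle 25.5 along z. Lying, the axis is 5 to 6 above what it lies on; it does not roll
- vial_c: capped glass vial lying on the platter (3 to 5 of the five are present), 15 g, 51 long, 15 across to the eye; the fingers meet 10 mm on the glass and 12 mm on the cap (last 11 mm). Origin at the bottom end, on its axis; z along the vial towards the cap, its middle 25.5 along z. Lying, the axis is 5 to 6 above what it lies on; it does not roll
- vial_d: capped glass vial lying on the platter (3 to 5 of the five are present), 15 g, 51 long, 15 across to the eye; the fingers meet 10 mm on the glass and 12 mm on the cap (last 11 mm). Origin at the bottom end, on its axis; z along the vial towards the cap, its middle 25.5 along z. Lying, the axis is 5 to 6 above what it lies on; it does not roll
- vial_e: capped glass vial lying on the platter (3 to 5 of the five are present), 15 g, 51 long, 15 across to the eye; the fingers meet 10 mm on the glass and 12 mm on the cap (last 11 mm). Origin at the bottom end, on its axis; z along the vial towards the cap, its middle 25.5 along z. Lying, the axis is 5 to 6 above what it lies on; it does not roll
- bottle_green: bystander: yellow bottle with green cap, 48 wide, 102 high, behind the turntable; origin at the centre of its underside
- timer: bystander: flat lab timer 62 x 66 x 18 near the bench's front edge; origin at the centre of its underside
- tape_roll: bystander: roll of brown tape, 96 across, 48 high, far left; origin at the centre of its underside
- petri_dish: bystander: petri dish 58 across, 14 high, near the bench's front edge; origin at the centre of its underside

How it is judged:
On the way, in this order (a step that is already met when the one before it is completed fails the run):
1. both wing screws are loosened (value of joint each of screw_front, screw_rear above 1.4 rad and horizontal distance between guard and carousel below 0.05 m), for 0.2 s.
2. the guard lies flat on the bench (height (world z) of guard between -0.01 and 0.012 m and angle between guard's own z axis and vertical below 0.08 rad and linear speed of guard below 0.02 m/s), for 0.3 s.
At the end, for the whole second after the job is handed in: Both screws beyond 1.4 rad; guard flat on the bench (underside within 12 mm of it, tilt under 0.08 rad); every vial present lies inside the tray (bottom end within 84 x 64 mm of its centre lines, less than 32 mm above its underside, axis within about 0.37 rad of level); all at rest (all of step 2 and value of joint each of screw_front, screw_rear above 1.4 rad and x of vial_a in the frame of reject_tray between -0.084 and 0.084 m and y of vial_a in the frame of reject_tray between -0.064 and 0.064 m and z of vial_a in the frame of reject_tray between 0 and 0.032 m and angle between vial_a's own z axis and vertical between 1.2 and 1.94 rad and linear speed of each of vial_a, vial_b, vial_c, vial_d, vial_e below 0.02 m/s and x of vial_b in the frame of reject_tray between -0.084 and 0.084 m and y of vial_b in the frame of reject_tray between -0.064 and 0.064 m and z of vial_b in the frame of reject_tray between 0 and 0.032 m and angle between vial_b's own z axis and vertical between 1.2 and 1.94 rad and x of vial_c in the frame of reject_tray between -0.084 and 0.084 m and y of vial_c in the frame of reject_tray between -0.064 and 0.064 m and z of vial_c in the frame of reject_tray between 0 and 0.032 m and angle between vial_c's own z axis and vertical between 1.2 and 1.94 rad and x of vial_d in the frame of reject_tray between -0.084 and 0.084 m and y of vial_d in the frame of reject_tray between -0.064 and 0.064 m and z of vial_d in the frame of reject_tray between 0 and 0.032 m and angle between vial_d's own z axis and vertical between 1.2 and 1.94 rad and x of vial_e in the frame of reject_tray between -0.084 and 0.084 m and y of vial_e in the frame of reject_tray between -0.064 and 0.064 m and z of vial_e in the frame of reject_tray between 0 and 0.032 m and angle between vial_e's own z axis and vertical between 1.2 and 1.94 rad); the robot touches nothing.
It fails at once if the bottle green is moved more than 4 cm (distance of bottle_green from where it was at the start of the episode above 0.04 m).
It fails at once if the timer is moved more than 4 cm (distance of timer from where it was at the start of the episode above 0.04 m).
It fails at once if the tape roll is moved more than 4 cm (distance of tape_roll from where it was at the start of the episode above 0.04 m).
It fails at once if the petri dish is moved more than 4 cm (distance of petri_dish from where it was at the start of the episode above 0.04 m).
Of vial_a, vial_b, vial_c, vial_d, vial_e only 3 to 5 are there at a start; the rules pass over those that are not, and their reading is None.
At some moment in a run one of vial_a, vial_b, vial_c, vial_d, vial_e, reject_tray may be knocked a few centimetres aside while the robot is not near it.
It also fails if it takes over 210 s, if anything falls off the work surface, if the arm or the gripper's body presses on something with over 40 N, if the wrist force passes 120 N, or if a joint passes its speed limit or range.

## Working session

There is one attempt and no reset: what is moved stays moved. The work goes in short steps, Python scripts to look and compute and a tool call to move; the robot and the scene stay as the last step left them, time stands still between calls to the robot, and variables do not carry over. Pictures are saved under pics/ and viewed, at most 14 in all, crops included, and the job is handed in when it is done.

Besides the shell and the picture viewer there is one more tool, called after "Request:" by a JSON object that holds its "name" and its "arguments", one argument or row to a line. arm_command: Moves the arm, as the interface text tells. Its arguments: {"type":"object","properties":{"moves":{"type":"array","items":{"type":"object","properties":{"x":{"type":"number"},"y":{"type":"number"},"z":{"type":"number"},"rx":{"type":"number"},"ry":{"type":"number"},"rz":{"type":"number"},"fingers":{"type":"number"}}}},"newtons":{"type":"number"}},"required":["moves"]}

```bash
ls; mkdir -p pics
cat > h.py <<'E'
import numpy as np, cv2
from plant import bot
def cam(n):
    c=bot.camera_info(n); return np.array(c["mtx"]),np.array(c["position"]),np.array(c["rotation"])
def onplane(n,uv,z):
    K,p,R=cam(n); uv=np.atleast_2d(uv).astype(float)
    d=(R@np.linalg.inv(K)@np.c_[uv,np.ones(len(uv))].T).T
    return p+d*((z-p[2])/d[:,2])[:,None]
def proj(n,P):
    K,p,R=cam(n); q=(K@R.T@(np.atleast_2d(P)-p).T).T; return q[:,:2]/q[:,2:]
def cloud(n,depth):
    K,p,R=cam(n); v,u=np.mgrid[:depth.shape[0],:depth.shape[1]]
    q=np.stack([u,v,np.ones_like(u)],-1)@np.linalg.inv(K).T*depth[...,None]
    return q@R.T+p
def grab(n,save=None):
    im,d=bot.grab_frame(n)
    if save: cv2.imwrite(save,cv2.cvtColor(im,cv2.COLOR_RGB2BGR))
    return im,d
E
python3 - <<'E'
from h import *
for n in("top","scene"):
    im,d=grab(n); np.savez(f"{n}0.npz",im=im,d=d)
    print(n,cam(n))
    cv2.imwrite(f"pics/{n}0.png",cv2.resize(im[...,::-1],(800,600),interpolation=cv2.INTER_CUBIC))
E
```

```text
pics
top (array([[491.09383299,   0.        , 257.3582753 ],
       [  0.        , 491.09383299, 194.11583782],
       [  0.        ,   0.        ,   1.        ]]), array([0.47687504, 0.09543137, 1.32634599]), array([[-0.00495483, -0.99710718,  0.07584669],
       [-0.9999207 ,  0.00406208, -0.01192016],
       [ 0.01157758, -0.07589974, -0.99704824]]))
scene (array([[499.14812069,   0.        , 253.53330801],
       [  0.        , 499.14812069, 188.59092242],
       [  0.        ,   0.        ,   1.        ]]), array([-0.56025055,  0.67946852,  0.76361043]), array([[-0.47730124, -0.40547791,  0.77959681],
       [-0.87873036,  0.22433765, -0.4213141 ],
       [-0.00405936, -0.88614913, -0.46338239]]))
```

View pics/top0.png

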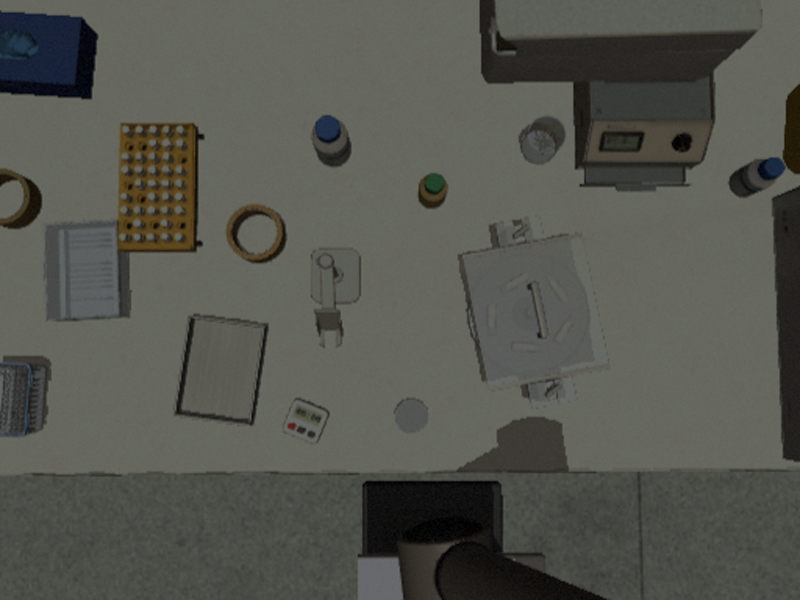

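View pics/scene0.png

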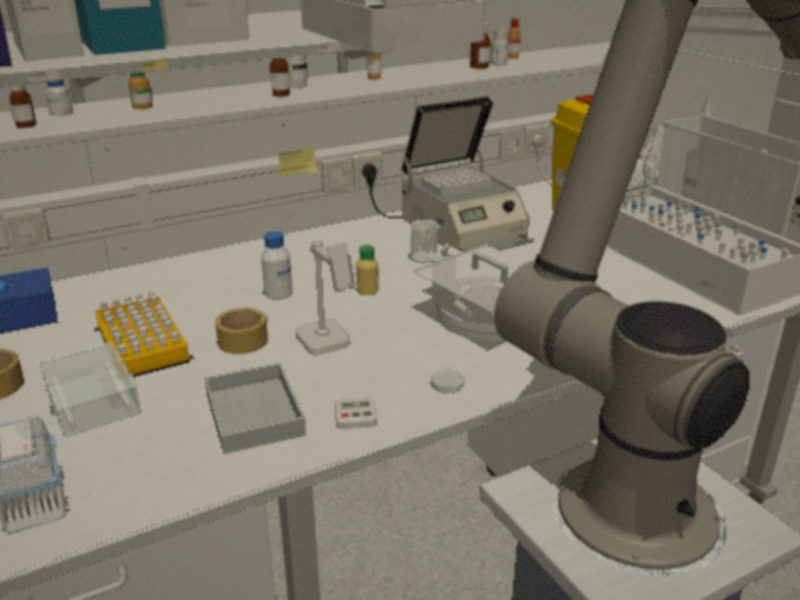

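The top view (800x600 scale) shows the turntable at about (533,310), the rear wing near (519,230), the front wing near (552,390) and the tray at (222,370). There are about five vials under the guard. The scene view confirms the pipette stand sits between the turntable and the tray. I'll enlarge the turntable next.

Run:
```python
from h import *
a=np.load("top0.npz"); im,d=a["im"],a["d"]
c=im[132:268,284:396][...,::-1]
c=cv2.convertScaleAbs(c,alpha=1.4)
cv2.imwrite("pics/crop0.png",cv2.resize(c,None,fx=4.4,fy=4.4,interpolation=cv2.INTER_CUBIC))
X=cloud("top",d)
z=X[...,2]
for h in (0.105,0.098,0.083,0.124):
    m=(abs(z-h)<0.005); m[:130]=0;m[270:]=0;m[:,:280]=0;m[:,400:]=0
    n,l,s,cc=cv2.connectedComponentsWithStats(m.astype(np.uint8))
    print(h,[(s[i,4],X[l==i].mean(0).round(4)) for i in range(1,n) if s[i,4]>8])
# tray
m=(z>0.025)&(z<0.045); m[:190]=0;m[280:]=0;m[:,:105]=0;m[:,180:]=0
p=X[m][:,:2]; r=cv2.minAreaRect(p.astype(np.float32)); print("tray",m.sum(),r)
# stand
m=(z>0.05)&(z<0.3); m[:150]=0;m[230:]=0;m[:,:190]=0;m[:,240:]=0
print("stand",X[m].min(0),X[m].max(0))
```

```text
0.105 [(np.int32(29), array([ 0.6864, -0.1125,  0.1039])), (np.int32(38), array([ 0.43  , -0.1576,  0.1035]))]
0.098 [(np.int32(10), array([ 0.6802, -0.1049,  0.0996]))]
0.083 [(np.int32(4468), array([ 0.5582, -0.1348,  0.0858]))]
0.124 [(np.int32(163), array([ 0.558 , -0.1342,  0.1231]))]
tray 437 ((0.4642379879951477, 0.3878544270992279), (0.13195377588272095, 0.1703597605228424), 82.2245864868164)
stand [0.49965086 0.17286497 0.05812481] [0.63484308 0.20933355 0.2303784 ]
```

View pics/crop0.png

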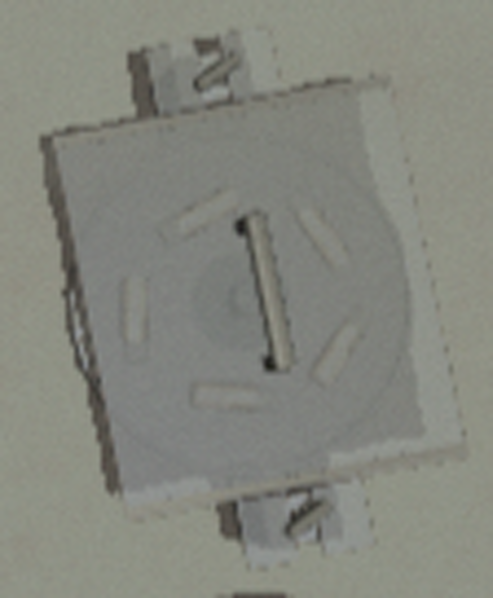

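The crop shows five vials ringed around the spindle, and both wings sit about 28° off carousel y. Next I'll measure the wing angles and the tool yaw.

Run:
```python
from h import *
a=np.load("top0.npz"); im,d=a["im"],a["d"]
X=cloud("top",d); z=X[...,2]
for c in((0.6864,-0.1125),(0.43,-0.1576)):
    m=(z>0.094)&(np.hypot(X[...,0]-c[0],X[...,1]-c[1])<0.022)
    p=X[m][:,:2]; r=cv2.minAreaRect(p.astype(np.float32)); q=p-p.mean(0)
    e=np.linalg.svd(q)[2][0]; print(m.sum(),r,p.mean(0),np.degrees(np.arctan2(e[1],e[0]))%180)
m=(abs(z-.124)<.006)&(np.hypot(X[...,0]-.558,X[...,1]+.134)<.06)
p=X[m][:,:2]; print("handle",cv2.minAreaRect(p.astype(np.float32)))
s=bot.sense(); print({k:np.round(v,3) for k,v in s.items()})
```

```text
38 ((0.6854969263076782, -0.11133068054914474), (0.0075525022111833096, 0.028361964970827103), 36.615665435791016) [ 0.68532473 -0.11110742] 126.34707469026417
44 ((0.4301983118057251, -0.15902000665664673), (0.010891213081777096, 0.02850981056690216), 30.216320037841797) [ 0.43014367 -0.15819641] 126.0645249797162
handle ((0.557349443435669, -0.13466009497642517), (0.0883788913488388, 0.012548106722533703), 10.953303337097168)
{'clock': np.float64(0.1), 'joint_pos': array([-1.455,  0.343,  1.525,  0.   ,  1.275, -0.146]), 'qd': array([ 0.   , -0.001, -0.002,  0.   ,  0.   ,  0.001]), 'joint_torque': array([ 3.000e-03, -4.320e+01, -2.447e+01,  7.200e-02,  5.300e-02,
       -0.000e+00]), 'tcp_pos': array([ 0.136, -0.507,  0.245]), 'ee_rot': array([[ 0.966,  0.259, -0.   ],
       [ 0.259, -0.966,  0.001],
       [ 0.   , -0.001, -1.   ]]), 'wrist_force': array([-0.088, -0.675,  0.448]), 'ft_torque': array([0.019, 0.015, 0.074]), 'gripper_force': np.float64(0.0), 'gripper_width': np.float64(0.092)}
```

Request:
{"name": "arm_command", "arguments": {
  "moves": [
    {"x": 2.94, "y": 3.5, "rz": -6.9, "fingers": 4},
    {"x": 2.94, "y": 3.5, "rz": -6.9},
    {"x": 2.94, "y": 3.5, "rz": -6.9},
    {"x": 2.94, "y": 3.5, "rz": -6.9},
    {"x": 2.94, "y": 3.5, "rz": -6.9},
    {"x": 2.94, "y": 3.5, "rz": -6.9},
    {"x": 2.94, "y": 3.5, "rz": -6.9},
    {"x": 2.94, "y": 3.5, "rz": -6.9},
    {"x": 2.94, "y": 3.5, "rz": -6.9},
    {"x": 2.94, "y": 3.4, "rz": -6.9},
    {"z": -4},
    {"z": -3.5}
  ],
  "newtons": 20
}}

```text
$.moves[0]: bad value
```

Request:
{"name": "arm_command", "arguments": {
  "moves": [
    {"x": 2.94, "y": 3.5, "z": 0, "rx": 0, "ry": 0, "rz": -6.9, "fingers": 4.0}
  ],
  "newtons": 20
}}

```text
clock: 0.22
tcp_pos: [0.1644, -0.473, 0.2449]
ee_rot: [[0.991, 0.135, -0.0], [0.135, -0.991, 0.0], [-0.0, -0.0, -1.0]]
wrist_force: [0.7, -0.4, 0.2]
gripper_width: 0.0861
gripper_force: 0.0
```

Request:
{"name": "arm_command", "arguments": {
  "moves": [
    {"x": 2.94, "y": 3.5, "rz": -6.9},
    {"x": 2.94, "y": 3.5, "rz": -6.9},
    {"x": 2.94, "y": 3.5, "rz": -6.9},
    {"x": 2.94, "y": 3.5, "rz": -6.9},
    {"x": 2.94, "y": 3.5, "rz": -6.9},
    {"x": 2.94, "y": 3.5, "rz": -6.9},
    {"x": 2.94, "y": 3.5, "rz": -6.9},
    {"x": 2.94, "y": 3.5, "rz": -6.9},
    {"x": 2.94, "y": 3.4, "rz": -6.9},
    {"z": -4},
    {"z": -3.5}
  ]
}}

```text
$.moves[0]: bad value
```

Request:
{"name": "arm_command", "arguments": {
  "moves": [
    {"x": 2.94, "y": 3.5, "z": 0, "rx": 0, "ry": 0, "rz": -6.9, "fingers": 4},
    {"x": 2.94, "y": 3.5, "z": 0, "rx": 0, "ry": 0, "rz": -6.9, "fingers": 4},
    {"x": 2.94, "y": 3.5, "z": 0, "rx": 0, "ry": 0, "rz": -6.9, "fingers": 4},
    {"x": 2.94, "y": 3.5, "z": 0, "rx": 0, "ry": 0, "rz": -6.9, "fingers": 4},
    {"x": 2.94, "y": 3.5, "z": 0, "rx": 0, "ry": 0, "rz": -6.9, "fingers": 4},
    {"x": 2.94, "y": 3.5, "z": 0, "rx": 0, "ry": 0, "rz": -6.9, "fingers": 4},
    {"x": 2.94, "y": 3.5, "z": 0, "rx": 0, "ry": 0, "rz": -6.9, "fingers": 4},
    {"x": 2.94, "y": 3.5, "z": 0, "rx": 0, "ry": 0, "rz": -6.9, "fingers": 4},
    {"x": 2.94, "y": 3.4, "z": 0, "rx": 0, "ry": 0, "rz": -6.9, "fingers": 4},
    {"x": 0, "y": 0, "z": -4, "rx": 0, "ry": 0, "rz": 0, "fingers": 4},
    {"x": 0, "y": 0, "z": -3.5, "rx": 0, "ry": 0, "rz": 0, "fingers": 4},
    {"x": 0, "y": 0, "z": 0, "rx": 0, "ry": 0, "rz": 0, "fingers": 4}
  ]
}}

```text
clock: 1.72
tcp_pos: [0.4284, -0.1571, 0.1687]
ee_rot: [[0.588, -0.809, -0.005], [-0.809, -0.588, 0.003], [-0.006, 0.003, -1.0]]
wrist_force: [-0.6, 0.2, 0.1]
gripper_width: 0.0399
gripper_force: 0.0
```

Request:
{"name": "arm_command", "arguments": {
  "moves": [
    {"x": 0.15, "y": -0.1, "z": -2.5, "rx": 0, "ry": 0, "rz": 0, "fingers": 4},
    {"x": 0, "y": 0, "z": -2, "rx": 0, "ry": 0, "rz": 0, "fingers": 4},
    {"x": 0, "y": 0, "z": -1.1, "rx": 0, "ry": 0, "rz": 0, "fingers": 4},
    {"x": 0, "y": 0, "z": 0, "rx": 0, "ry": 0, "rz": 0, "fingers": 4},
    {"x": 0, "y": 0, "z": 0, "rx": 0, "ry": 0, "rz": 0, "fingers": 0},
    {"x": 0, "y": 0, "z": 0, "rx": 0, "ry": 0, "rz": 0, "fingers": 0},
    {"x": 0, "y": 0, "z": 0, "rx": 0, "ry": 0, "rz": 0, "fingers": 0},
    {"x": 0, "y": 0, "z": 0, "rx": 0, "ry": 0, "rz": 0, "fingers": 0},
    {"x": 0, "y": 0, "z": 0, "rx": 0, "ry": 0, "rz": 0, "fingers": 0}
  ],
  "newtons": 15
}}

```text
clock: 2.85
tcp_pos: [0.4327, -0.1585, 0.1151]
ee_rot: [[0.587, -0.809, 0.003], [-0.809, -0.587, 0.001], [0.001, -0.003, -1.0]]
wrist_force: [5.2, 5.1, -0.5]
gripper_width: 0.0082
gripper_force: 15.0
```

Request:
{"name": "arm_command", "arguments": {
  "moves": [
    {"x": 0, "y": 0, "z": -0.1, "rx": 0, "ry": 0, "rz": 8, "fingers": 0},
    {"x": 0, "y": 0, "z": 0, "rx": 0, "ry": 0, "rz": 8, "fingers": 0},
    {"x": 0, "y": 0, "z": 0, "rx": 0, "ry": 0, "rz": 8, "fingers": 0},
    {"x": 0, "y": 0, "z": 0, "rx": 0, "ry": 0, "rz": 8, "fingers": 0},
    {"x": 0, "y": 0, "z": 0, "rx": 0, "ry": 0, "rz": 8, "fingers": 0},
    {"x": 0, "y": 0, "z": 0, "rx": 0, "ry": 0, "rz": 8, "fingers": 0},
    {"x": 0, "y": 0, "z": 0, "rx": 0, "ry": 0, "rz": 8, "fingers": 0},
    {"x": 0, "y": 0, "z": 0, "rx": 0, "ry": 0, "rz": 7, "fingers": 0},
    {"x": 0, "y": 0, "z": 0, "rx": 0, "ry": 0, "rz": 0, "fingers": 0},
    {"x": 0, "y": 0, "z": 0, "rx": 0, "ry": 0, "rz": 0, "fingers": 0}
  ]
}}

```text
clock: 4.1
tcp_pos: [0.433, -0.1579, 0.115]
ee_rot: [[0.988, 0.156, 0.004], [0.156, -0.988, 0.001], [0.004, -0.001, -1.0]]
wrist_force: [3.4, 10.9, 9.7]
gripper_width: 0.0073
gripper_force: 15.0
```

Request:
{"name": "arm_command", "arguments": {
  "moves": [
    {"x": 0, "y": 0, "z": 0, "rx": 0, "ry": 0, "rz": 0, "fingers": 4},
    {"x": 0, "y": 0, "z": 0, "rx": 0, "ry": 0, "rz": 0, "fingers": 4},
    {"x": 0, "y": 0, "z": 3, "rx": 0, "ry": 0, "rz": 0, "fingers": 4},
    {"x": 0, "y": 0, "z": 3, "rx": 0, "ry": 0, "rz": 0, "fingers": 4},
    {"x": 3.6, "y": 0.67, "z": 0, "rx": 0, "ry": 0, "rz": -9, "fingers": 4},
    {"x": 3.6, "y": 0.67, "z": 0, "rx": 0, "ry": 0, "rz": -9, "fingers": 4},
    {"x": 3.6, "y": 0.67, "z": 0, "rx": 0, "ry": 0, "rz": -9, "fingers": 4},
    {"x": 3.6, "y": 0.67, "z": 0, "rx": 0, "ry": 0, "rz": -9, "fingers": 4},
    {"x": 3.6, "y": 0.67, "z": 0, "rx": 0, "ry": 0, "rz": -9, "fingers": 4},
    {"x": 3.6, "y": 0.67, "z": 0, "rx": 0, "ry": 0, "rz": -9, "fingers": 4},
    {"x": 3.6, "y": 0.67, "z": 0, "rx": 0, "ry": 0, "rz": -9, "fingers": 4},
    {"x": 0, "y": 0, "z": 0, "rx": 0, "ry": 0, "rz": 0, "fingers": 4}
  ]
}}

```text
clock: 5.6
tcp_pos: [0.6845, -0.1118, 0.1721]
ee_rot: [[0.588, -0.809, -0.001], [-0.809, -0.588, 0.0], [-0.001, 0.001, -1.0]]
wrist_force: [-1.1, 0.0, -0.7]
gripper_width: 0.0403
gripper_force: 0.0
```

Run:
```python
from h import *
im,d=grab("top","pics/t1.png"); X=cloud("top",d); z=X[...,2]
c=(0.431,-0.158)
m=(z>0.094)&(np.hypot(X[...,0]-c[0],X[...,1]-c[1])<0.025)
p=X[m]; print(m.sum(),p.max(0),cv2.minAreaRect(p[:,:2].astype(np.float32)))
e=np.linalg.svd(p[:,:2]-p[:,:2].mean(0))[2][0]; print(p.mean(0),np.degrees(np.arctan2(e[1],e[0]))%180)
u=proj("top",[0.5577,-.1347,.085])[0].astype(int); c=im[u[1]-75:u[1]+75,u[0]-60:u[0]+60,::-1]
cv2.imwrite("pics/crop1.png",cv2.resize(cv2.convertScaleAbs(c,alpha=1.4),None,fx=4,fy=4,interpolation=cv2.INTER_CUBIC))
```

```text
Traceback (most recent call last):
ValueError: zero-size array to reduction operation maximum which has no identity
```

The arm hides the front post, so I'll turn the rear screw now and check both afterwards.

Request:
{"name": "arm_command", "arguments": {
  "moves": [
    {"x": 0.2, "y": 0.05, "z": -2.5, "rx": 0, "ry": 0, "rz": 0, "fingers": 4},
    {"x": 0, "y": 0, "z": -2, "rx": 0, "ry": 0, "rz": 0, "fingers": 4},
    {"x": 0, "y": 0, "z": -1.4, "rx": 0, "ry": 0, "rz": 0, "fingers": 4},
    {"x": 0, "y": 0, "z": 0, "rx": 0, "ry": 0, "rz": 0, "fingers": 4},
    {"x": 0, "y": 0, "z": 0, "rx": 0, "ry": 0, "rz": 0, "fingers": 0},
    {"x": 0, "y": 0, "z": 0, "rx": 0, "ry": 0, "rz": 0, "fingers": 0},
    {"x": 0, "y": 0, "z": 0, "rx": 0, "ry": 0, "rz": 0, "fingers": 0},
    {"x": 0, "y": 0, "z": 0, "rx": 0, "ry": 0, "rz": 0, "fingers": 0},
    {"x": 0, "y": 0, "z": 0, "rx": 0, "ry": 0, "rz": 0, "fingers": 0}
  ],
  "newtons": 15
}}

```text
clock: 6.78
tcp_pos: [0.6876, -0.1103, 0.1154]
ee_rot: [[0.588, -0.809, 0.005], [-0.809, -0.588, 0.001], [0.002, -0.005, -1.0]]
wrist_force: [7.2, 4.9, -2.0]
gripper_width: 0.0076
gripper_force: 15.0
```

Request:
{"name": "arm_command", "arguments": {
  "moves": [
    {"x": 0.1, "y": 0.1, "z": 0, "rx": 0, "ry": 0, "rz": 8, "fingers": 0},
    {"x": 0, "y": 0, "z": 0, "rx": 0, "ry": 0, "rz": 8, "fingers": 0},
    {"x": 0, "y": 0, "z": 0, "rx": 0, "ry": 0, "rz": 8, "fingers": 0},
    {"x": 0, "y": 0, "z": 0, "rx": 0, "ry": 0, "rz": 8, "fingers": 0},
    {"x": 0, "y": 0, "z": 0, "rx": 0, "ry": 0, "rz": 8, "fingers": 0},
    {"x": 0, "y": 0, "z": 0, "rx": 0, "ry": 0, "rz": 8, "fingers": 0},
    {"x": 0, "y": 0, "z": 0, "rx": 0, "ry": 0, "rz": 8, "fingers": 0},
    {"x": 0, "y": 0, "z": 0, "rx": 0, "ry": 0, "rz": 8, "fingers": 0},
    {"x": 0, "y": 0, "z": 0, "rx": 0, "ry": 0, "rz": 0, "fingers": 0},
    {"x": 0, "y": 0, "z": 0, "rx": 0, "ry": 0, "rz": 0, "fingers": 0}
  ]
}}

```text
clock: 8.02
tcp_pos: [0.6875, -0.1107, 0.1154]
ee_rot: [[0.985, 0.171, 0.003], [0.171, -0.985, -0.0], [0.003, 0.001, -1.0]]
wrist_force: [5.5, 0.8, 0.1]
gripper_width: 0.0077
gripper_force: 15.0
```

Request:
{"name": "arm_command", "arguments": {
  "moves": [
    {"x": 0, "y": 0, "z": 0, "rx": 0, "ry": 0, "rz": 0, "fingers": 4},
    {"x": 0, "y": 0, "z": 0, "rx": 0, "ry": 0, "rz": 0, "fingers": 4},
    {"x": 0, "y": 0, "z": 4, "rx": 0, "ry": 0, "rz": 0, "fingers": 4},
    {"x": 0, "y": 0, "z": 6, "rx": 0, "ry": 0, "rz": 0, "fingers": 4},
    {"x": -2, "y": -5, "z": 2, "rx": 0, "ry": 0, "rz": 0, "fingers": 4},
    {"x": -2, "y": -5, "z": 0, "rx": 0, "ry": 0, "rz": 0, "fingers": 4},
    {"x": -2, "y": -5, "z": 0, "rx": 0, "ry": 0, "rz": 0, "fingers": 4},
    {"x": -2, "y": -5, "z": 0, "rx": 0, "ry": 0, "rz": 0, "fingers": 4},
    {"x": -2, "y": -5, "z": 0, "rx": 0, "ry": 0, "rz": 0, "fingers": 4},
    {"x": -2, "y": -5, "z": 0, "rx": 0, "ry": 0, "rz": 0, "fingers": 4},
    {"x": -2, "y": -4, "z": 0, "rx": 0, "ry": 0, "rz": 0, "fingers": 4}
  ]
}}

```text
clock: 9.4
tcp_pos: [0.5448, -0.4526, 0.2342]
ee_rot: [[0.985, 0.172, -0.001], [0.172, -0.985, 0.001], [-0.001, -0.001, -1.0]]
wrist_force: [0.3, -0.3, 0.5]
gripper_width: 0.0397
gripper_force: 0.0
```

```bash
cat > wings.py <<'E'
from h import *
im,d=grab("top","pics/t2.png"); X=cloud("top",d); z=X[...,2]
for c in((0.6864,-0.1115),(0.431,-0.158)):
    m=(z>0.094)&(z<.12)&(np.hypot(X[...,0]-c[0],X[...,1]-c[1])<0.025)
    p=X[m]; print(m.sum())
    if m.sum()<5: continue
    e=np.linalg.svd(p[:,:2]-p[:,:2].mean(0))[2][0]; print(p.mean(0),np.degrees(np.arctan2(e[1],e[0]))%180)
u=proj("top",[0.5577,-.1347,.085])[0].astype(int); c=im[u[1]-75:u[1]+75,u[0]-60:u[0]+60,::-1]
cv2.imwrite("pics/crop1.png",cv2.resize(cv2.convertScaleAbs(c,alpha=1.4),None,fx=4,fy=4,interpolation=cv2.INTER_CUBIC))
E
python3 wings.py
```

```text
43
[ 0.68479458 -0.11068014  0.10234748] 9.152357204185364
48
[ 0.43063277 -0.15722949  0.10239209] 8.3989905634416
```

View pics/crop1.png

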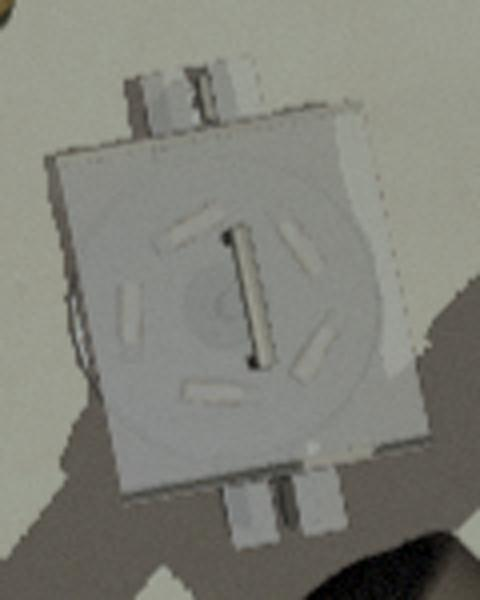

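The crop shows both wings lined up with their slots (rear at 205,95 and front at 288,500). The handle comes next.

Request:
{"name": "arm_command", "arguments": {
  "moves": [
    {"x": 0.3, "y": 5.4, "z": 0, "rx": 0, "ry": 0, "rz": 0.6, "fingers": 4},
    {"x": 0.3, "y": 5.4, "z": 0, "rx": 0, "ry": 0, "rz": 0, "fingers": 4},
    {"x": 0.3, "y": 5.4, "z": 0, "rx": 0, "ry": 0, "rz": 0, "fingers": 4},
    {"x": 0.2, "y": 5.4, "z": 0, "rx": 0, "ry": 0, "rz": 0, "fingers": 4},
    {"x": 0.2, "y": 5.4, "z": -3, "rx": 0, "ry": 0, "rz": 0, "fingers": 4},
    {"x": 0.2, "y": 4.9, "z": -3, "rx": 0, "ry": 0, "rz": 0, "fingers": 4},
    {"x": 0, "y": 0, "z": -2, "rx": 0, "ry": 0, "rz": 0, "fingers": 4},
    {"x": 0, "y": 0, "z": -2, "rx": 0, "ry": 0, "rz": 0, "fingers": 4},
    {"x": 0, "y": 0, "z": -1.7, "rx": 0, "ry": 0, "rz": 0, "fingers": 4},
    {"x": 0, "y": 0, "z": 0, "rx": 0, "ry": 0, "rz": 0, "fingers": 4}
  ]
}}

```text
clock: 10.7
tcp_pos: [0.5602, -0.1312, 0.1165]
ee_rot: [[0.983, 0.183, -0.004], [0.183, -0.983, 0.001], [-0.003, -0.002, -1.0]]
wrist_force: [0.6, -0.5, -0.0]
gripper_width: 0.0401
gripper_force: 0.0
```

Request:
{"name": "arm_command", "arguments": {
  "moves": [
    {"x": 0, "y": 0, "z": 0, "rx": 0, "ry": 0, "rz": 0, "fingers": 0},
    {"x": 0, "y": 0, "z": 0, "rx": 0, "ry": 0, "rz": 0, "fingers": 0},
    {"x": 0, "y": 0, "z": 0, "rx": 0, "ry": 0, "rz": 0, "fingers": 0},
    {"x": 0, "y": 0, "z": 0, "rx": 0, "ry": 0, "rz": 0, "fingers": 0},
    {"x": 0, "y": 0, "z": 0, "rx": 0, "ry": 0, "rz": 0, "fingers": 0}
  ],
  "newtons": 45
}}

```text
clock: 11.32
tcp_pos: [0.5618, -0.1321, 0.1183]
ee_rot: [[0.983, 0.184, 0.001], [0.184, -0.983, -0.001], [0.001, 0.001, -1.0]]
wrist_force: [-0.7, -2.1, 3.4]
gripper_width: 0.0111
gripper_force: 45.0
```

Request:
{"name": "arm_command", "arguments": {
  "moves": [
    {"x": 0, "y": 0, "z": 0.6, "rx": 0, "ry": 0, "rz": 0, "fingers": 0},
    {"x": 0, "y": 0, "z": 0.8, "rx": 0, "ry": 0, "rz": 0, "fingers": 0},
    {"x": 0, "y": 0, "z": 1, "rx": 0, "ry": 0, "rz": 0, "fingers": 0},
    {"x": 0, "y": 0, "z": 1.5, "rx": 0, "ry": 0, "rz": 0, "fingers": 0},
    {"x": 0, "y": 0, "z": 2, "rx": 0, "ry": 0, "rz": 0, "fingers": 0},
    {"x": 0, "y": 0, "z": 2, "rx": 0, "ry": 0, "rz": 0, "fingers": 0},
    {"x": 0, "y": 0, "z": 0.8, "rx": 0, "ry": 0, "rz": 0, "fingers": 0}
  ]
}}

```text
clock: 12.2
tcp_pos: [0.562, -0.1318, 0.2068]
ee_rot: [[0.983, 0.184, 0.003], [0.184, -0.983, -0.001], [0.002, 0.002, -1.0]]
wrist_force: [-1.1, -0.6, -3.2]
gripper_width: 0.0115
gripper_force: 45.0
```

Request:
{"name": "arm_command", "arguments": {
  "moves": [
    {"x": -0.7, "y": -3, "z": 0, "rx": 0, "ry": 0, "rz": -1.2, "fingers": 0},
    {"x": -0.7, "y": -4, "z": 0, "rx": 0, "ry": 0, "rz": -1.4, "fingers": 0},
    {"x": -0.7, "y": -4, "z": 0, "rx": 0, "ry": 0, "rz": -1.4, "fingers": 0},
    {"x": -0.7, "y": -4, "z": 0, "rx": 0, "ry": 0, "rz": -1.4, "fingers": 0},
    {"x": -0.7, "y": -4, "z": 0, "rx": 0, "ry": 0, "rz": -1.4, "fingers": 0},
    {"x": -0.7, "y": -4, "z": 0, "rx": 0, "ry": 0, "rz": -1.4, "fingers": 0},
    {"x": -0.7, "y": -4, "z": 0, "rx": 0, "ry": 0, "rz": -1.4, "fingers": 0},
    {"x": -0.6, "y": -2.8, "z": 0, "rx": 0, "ry": 0, "rz": -1, "fingers": 0},
    {"x": 0, "y": 0, "z": -2, "rx": 0, "ry": 0, "rz": 0, "fingers": 0},
    {"x": 0, "y": 0, "z": -3, "rx": 0, "ry": 0, "rz": 0, "fingers": 0},
    {"x": 0, "y": 0, "z": -3, "rx": 0, "ry": 0, "rz": 0, "fingers": 0}
  ]
}}

```text
clock: 13.58
tcp_pos: [0.5062, -0.4296, 0.1237]
ee_rot: [[1.0, -0.0, -0.0], [-0.0, -1.0, 0.0], [-0.0, -0.0, -1.0]]
wrist_force: [0.3, -0.3, -2.3]
gripper_width: 0.0116
gripper_force: 45.0
```

Request:
{"name": "arm_command", "arguments": {
  "moves": [
    {"x": 0, "y": 0, "z": -3, "rx": 0, "ry": 0, "rz": 0, "fingers": 0},
    {"x": 0, "y": 0, "z": -2, "rx": 0, "ry": 0, "rz": 0, "fingers": 0},
    {"x": 0, "y": 0, "z": -1.5, "rx": 0, "ry": 0, "rz": 0, "fingers": 0},
    {"x": 0, "y": 0, "z": -1, "rx": 0, "ry": 0, "rz": 0, "fingers": 0},
    {"x": 0, "y": 0, "z": -0.6, "rx": 0, "ry": 0, "rz": 0, "fingers": 0},
    {"x": 0, "y": 0, "z": -0.4, "rx": 0, "ry": 0, "rz": 0, "fingers": 0},
    {"x": 0, "y": 0, "z": 0, "rx": 0, "ry": 0, "rz": 0, "fingers": 0}
  ]
}}

```text
clock: 14.45
tcp_pos: [0.5065, -0.4297, 0.0399]
ee_rot: [[1.0, -0.0, 0.0], [-0.0, -1.0, -0.0], [0.0, 0.0, -1.0]]
wrist_force: [-0.5, -0.9, -2.2]
gripper_width: 0.0114
gripper_force: 45.0
```

Still carrying the guard's weight, so I'll lower it a little more, release, and move clear to look.

Request:
{"name": "arm_command", "arguments": {
  "moves": [
    {"x": 0, "y": 0, "z": -0.3, "rx": 0, "ry": 0, "rz": 0, "fingers": 0},
    {"x": 0, "y": 0, "z": -0.2, "rx": 0, "ry": 0, "rz": 0, "fingers": 0},
    {"x": 0, "y": 0, "z": 0, "rx": 0, "ry": 0, "rz": 0, "fingers": 0},
    {"x": 0, "y": 0, "z": 0, "rx": 0, "ry": 0, "rz": 0, "fingers": 0}
  ]
}}

```text
clock: 14.95
tcp_pos: [0.5065, -0.4299, 0.0353]
ee_rot: [[1.0, -0.0, 0.0], [-0.0, -1.0, -0.001], [0.0, 0.001, -1.0]]
wrist_force: [-0.9, 0.3, 3.1]
gripper_width: 0.0115
gripper_force: 45.0
```

Request:
{"name": "arm_command", "arguments": {
  "moves": [
    {"x": 0, "y": 0, "z": 0, "rx": 0, "ry": 0, "rz": 0, "fingers": 4},
    {"x": 0, "y": 0, "z": 0, "rx": 0, "ry": 0, "rz": 0, "fingers": 4},
    {"x": 0, "y": 0, "z": 0, "rx": 0, "ry": 0, "rz": 0, "fingers": 4},
    {"x": 0, "y": 0, "z": 3, "rx": 0, "ry": 0, "rz": 0, "fingers": 4},
    {"x": 0, "y": 0, "z": 5, "rx": 0, "ry": 0, "rz": 0, "fingers": 4},
    {"x": 0, "y": 0, "z": 6, "rx": 0, "ry": 0, "rz": 0, "fingers": 4},
    {"x": 0, "y": 0, "z": 2, "rx": 0, "ry": 0, "rz": 0, "fingers": 4},
    {"x": 0, "y": 0, "z": 0, "rx": 0, "ry": 0, "rz": 0, "fingers": 4}
  ]
}}

```text
clock: 15.95
tcp_pos: [0.507, -0.4303, 0.1967]
ee_rot: [[1.0, 0.0, 0.003], [0.0, -1.0, -0.003], [0.003, 0.003, -1.0]]
wrist_force: [-0.6, 0.6, -1.1]
gripper_width: 0.0404
gripper_force: 0.0
```

```bash
cat > vials.py <<'E'
from h import *
import sys
def tray(X):
    z=X[...,2]; m=(z>0.026)&(z<0.045)&(X[...,0]>.36)&(X[...,0]<.58)&(X[...,1]>.28)&(X[...,1]<.50)
    return m.sum(),cv2.minAreaRect(X[m][:,:2].astype(np.float32))
def main():
    im,d=grab("top","pics/t.png"); X=cloud("top",d); z=X[...,2]
    r=np.hypot(X[...,0]-.5577,X[...,1]+.1347)
    print("platter z",np.median(z[(r<.095)]))
    m=((z>.0355)&(z<.055)&(r<.097)&(r>.018)).astype(np.uint8)
    n,l,s,_=cv2.connectedComponentsWithStats(m)
    for i in range(1,n):
        if s[i,4]<15: continue
        p=X[l==i]; R=cv2.minAreaRect(p[:,:2].astype(np.float32)); c=p.mean(0)
        e=np.linalg.svd(p[:,:2]-c[:2])[2][0]
        t=(p[:,:2]-c[:2])@e; mid=c[:2]+e*(t.max()+t.min())/2
        print(s[i,4],c.round(4),"mid",mid.round(4),"rect",np.round(R[0],4),np.round(R[1],3),"zmax",p[:,2].max().round(3),"axis",round(float(np.degrees(np.arctan2(e[1],e[0]))%180),1),"rad",np.hypot(mid[0]-.5577,mid[1]+.1347).round(3))
    print("tray",tray(X))
    return im,d,X
if __name__=="__main__":
    im,d,X=main()
    u=proj("top",[0.5577,-.1347,.03])[0].astype(int); c=im[u[1]-60:u[1]+60,u[0]-60:u[0]+60,::-1]
    cv2.imwrite("pics/v.png",cv2.resize(cv2.convertScaleAbs(c,alpha=1.4),None,fx=5,fy=5,interpolation=cv2.INTER_CUBIC))
    z=X[...,2]
    q=(z>.03)&(X[...,0]>.3)&(X[...,0]<.7)&(X[...,1]<-.3); print("guard handle/arm",q.sum())
    g=im.copy(); cv2.imwrite("pics/full1.png",cv2.resize(g[...,::-1],(800,600)))
E
python3 vials.py
```

```text
platter z 0.03006937367174989
103 [ 0.6084 -0.1081  0.0417] mid [ 0.6087 -0.1086] rect [ 0.6086 -0.1086] [0.015 0.051] zmax 0.048 axis 118.8 rad 0.057
107 [ 0.6012 -0.1796  0.0419] mid [ 0.601  -0.1798] rect [ 0.6015 -0.1805] [0.05  0.016] zmax 0.048 axis 33.0 rad 0.062
115 [ 0.547  -0.0696  0.0412] mid [ 0.5469 -0.0696] rect [ 0.5469 -0.0699] [0.014 0.05 ] zmax 0.048 axis 179.5 rad 0.066
107 [ 0.5302 -0.1928  0.0412] mid [ 0.5303 -0.1928] rect [ 0.5302 -0.1929] [0.015 0.051] zmax 0.047 axis 146.4 rad 0.064
108 [ 0.5006 -0.1293  0.0416] mid [ 0.5006 -0.1289] rect [ 0.5006 -0.1289] [0.052 0.015] zmax 0.052 axis 85.1 rad 0.057
tray (np.int64(437), ((0.46415144205093384, 0.3875356912612915), (0.13276220858097076, 0.1703873723745346), 82.26532745361328))
guard handle/arm 2928
```

View pics/full1.png

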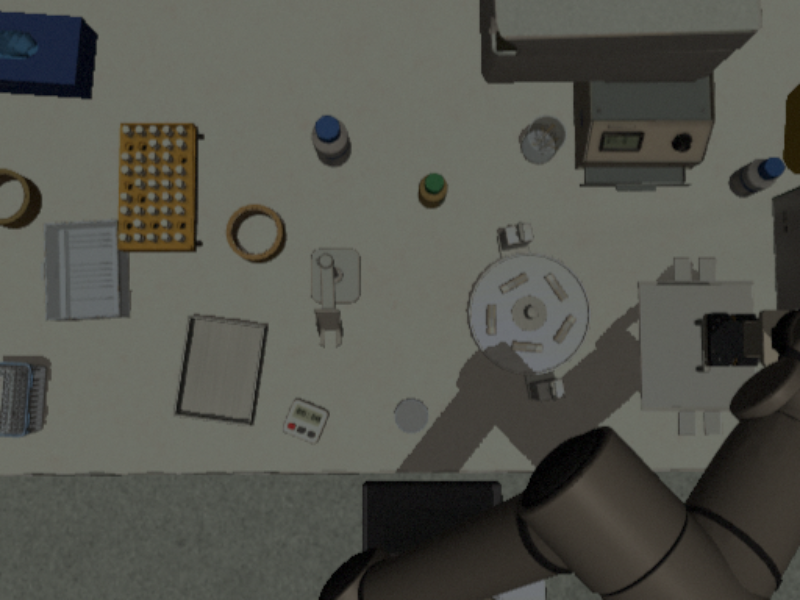

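View pics/v.png

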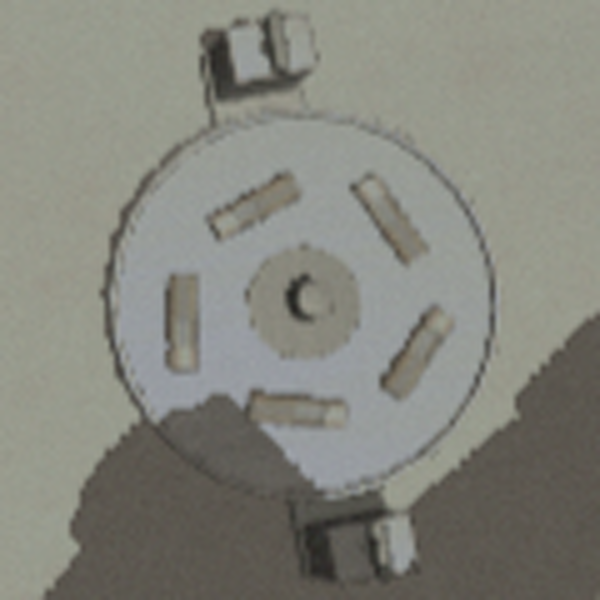

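The full view shows the guard lying flat on the bench at right (695,345), with all five vials on the open platter. The first pick is the front-right vial (axis 146°), which is clear of the posts.

Request:
{"name": "arm_command", "arguments": {
  "moves": [
    {"x": 0.5, "y": 4.8, "z": 0, "rx": 0, "ry": 0, "rz": -6.7, "fingers": 2.4},
    {"x": 0.5, "y": 4.8, "z": 0, "rx": 0, "ry": 0, "rz": -6.7, "fingers": 2.4},
    {"x": 0.5, "y": 4.8, "z": 0, "rx": 0, "ry": 0, "rz": -6.7, "fingers": 2.4},
    {"x": 0.5, "y": 4.8, "z": 0, "rx": 0, "ry": 0, "rz": -6.7, "fingers": 2.4},
    {"x": 0.5, "y": 4.6, "z": 0, "rx": 0, "ry": 0, "rz": -6.8, "fingers": 2.4},
    {"x": 0, "y": 0, "z": -3, "rx": 0, "ry": 0, "rz": 0, "fingers": 2.4},
    {"x": 0, "y": 0, "z": -4, "rx": 0, "ry": 0, "rz": 0, "fingers": 2.4},
    {"x": 0, "y": 0, "z": -3, "rx": 0, "ry": 0, "rz": 0, "fingers": 2.4},
    {"x": 0, "y": 0, "z": 0, "rx": 0, "ry": 0, "rz": 0, "fingers": 2.4},
    {"x": 0, "y": 0, "z": 0, "rx": 0, "ry": 0, "rz": 0, "fingers": 2.4},
    {"x": 0, "y": 0, "z": 0, "rx": 0, "ry": 0, "rz": 0, "fingers": 2.4}
  ],
  "newtons": 8
}}

```text
clock: 17.38
tcp_pos: [0.5321, -0.1921, 0.0959]
ee_rot: [[0.833, -0.553, 0.002], [-0.553, -0.833, -0.001], [0.002, -0.0, -1.0]]
wrist_force: [-0.1, 0.2, 0.2]
gripper_width: 0.0242
gripper_force: 0.0
```

Request:
{"name": "arm_command", "arguments": {
  "moves": [
    {"x": 0, "y": 0, "z": -2, "rx": 0, "ry": 0, "rz": 0, "fingers": 2.4},
    {"x": 0, "y": 0, "z": -1.5, "rx": 0, "ry": 0, "rz": 0, "fingers": 2.4},
    {"x": 0, "y": 0, "z": -0.9, "rx": 0, "ry": 0, "rz": 0, "fingers": 2.4},
    {"x": 0, "y": 0, "z": 0, "rx": 0, "ry": 0, "rz": 0, "fingers": 2.4},
    {"x": 0, "y": 0, "z": 0, "rx": 0, "ry": 0, "rz": 0, "fingers": 0},
    {"x": 0, "y": 0, "z": 0, "rx": 0, "ry": 0, "rz": 0, "fingers": 0},
    {"x": 0, "y": 0, "z": 0, "rx": 0, "ry": 0, "rz": 0, "fingers": 0},
    {"x": 0, "y": 0, "z": 0, "rx": 0, "ry": 0, "rz": 0, "fingers": 0}
  ]
}}

```text
clock: 18.38
tcp_pos: [0.5317, -0.1919, 0.0512]
ee_rot: [[0.833, -0.553, 0.001], [-0.553, -0.833, -0.001], [0.001, -0.0, -1.0]]
wrist_force: [-0.2, 0.9, 2.5]
gripper_width: 0.0109
gripper_force: 8.0
```

Request:
{"name": "arm_command", "arguments": {
  "moves": [
    {"x": 0, "y": 0, "z": 1, "rx": 0, "ry": 0, "rz": 0, "fingers": 0},
    {"x": 0, "y": 0, "z": 4, "rx": 0, "ry": 0, "rz": 0, "fingers": 0},
    {"x": 0, "y": 0, "z": 5, "rx": 0, "ry": 0, "rz": 0, "fingers": 0},
    {"x": 0, "y": 0, "z": 5, "rx": 0, "ry": 0, "rz": 0, "fingers": 0},
    {"x": 0, "y": 0, "z": 5, "rx": 0, "ry": 0, "rz": 0, "fingers": 0},
    {"x": 0, "y": 0, "z": 4, "rx": 0, "ry": 0, "rz": 0, "fingers": 0}
  ]
}}

```text
clock: 19.12
tcp_pos: [0.5313, -0.1917, 0.2937]
ee_rot: [[0.833, -0.553, 0.002], [-0.553, -0.833, -0.001], [0.002, -0.0, -1.0]]
wrist_force: [0.2, -0.9, -0.4]
gripper_width: 0.0106
gripper_force: 8.0
```

Request:
{"name": "arm_command", "arguments": {
  "moves": [
    {"x": -0.86, "y": 5.1, "z": 0, "rx": 0, "ry": 0, "rz": 9.7, "fingers": 0},
    {"x": -0.86, "y": 5.1, "z": 0, "rx": 0, "ry": 0, "rz": 9.7, "fingers": 0},
    {"x": -0.86, "y": 5.1, "z": 0, "rx": 0, "ry": 0, "rz": 9.7, "fingers": 0},
    {"x": -0.86, "y": 5.1, "z": 0, "rx": 0, "ry": 0, "rz": 9.7, "fingers": 0},
    {"x": -0.86, "y": 5.1, "z": 0, "rx": 0, "ry": 0, "rz": 9.7, "fingers": 0},
    {"x": -0.86, "y": 5.1, "z": 0, "rx": 0, "ry": 0, "rz": 9.7, "fingers": 0},
    {"x": -0.86, "y": 5.1, "z": 0, "rx": 0, "ry": 0, "rz": 9.7, "fingers": 0},
    {"x": -0.86, "y": 5.1, "z": 0, "rx": 0, "ry": 0, "rz": 9.7, "fingers": 0},
    {"x": -0.86, "y": 5.1, "z": 0, "rx": 0, "ry": 0, "rz": 9.7, "fingers": 0},
    {"x": -0.86, "y": 5.1, "z": 0, "rx": 0, "ry": 0, "rz": 9.7, "fingers": 0},
    {"x": -0.86, "y": 5.1, "z": 0, "rx": 0, "ry": 0, "rz": 9.7, "fingers": 0},
    {"x": -0.86, "y": 5.4, "z": 0, "rx": 0, "ry": 0, "rz": 9.1, "fingers": 0}
  ]
}}

```text
clock: 20.62
tcp_pos: [0.4275, 0.4247, 0.2914]
ee_rot: [[0.131, 0.991, 0.001], [0.991, -0.131, 0.0], [0.0, 0.001, -1.0]]
wrist_force: [0.3, -0.7, -0.0]
gripper_width: 0.0106
gripper_force: 8.0
```

```bash
cat > look.py <<'E'
from h import *
import vials
vials.main(); s=bot.sense(); R=s["ee_rot"]
print("tcp",np.round(s["tcp_pos"],4),"yaw_y",np.degrees(np.arctan2(R[1][1],R[0][1])).round(1),"q6",np.round(s["joint_pos"][5],2),"w",s["gripper_width"],"t",s["clock"])
E
python3 look.py
```

```text
platter z 0.029911849554844716
108 [ 0.6118 -0.1165  0.0417] mid [ 0.6119 -0.1167] rect [ 0.612  -0.1166] [0.015 0.051] zmax 0.048 axis 110.3 rad 0.057
110 [ 0.5935 -0.1856  0.0413] mid [ 0.5938 -0.1855] rect [ 0.5941 -0.1862] [0.052 0.016] zmax 0.049 axis 25.9 rad 0.062
112 [ 0.5571 -0.0681  0.0415] mid [ 0.5579 -0.0682] rect [ 0.558  -0.0675] [0.017 0.051] zmax 0.05 axis 170.2 rad 0.067
111 [ 0.5021 -0.1197  0.0412] mid [ 0.5021 -0.1198] rect [ 0.5022 -0.1197] [0.051 0.015] zmax 0.048 axis 75.8 rad 0.058
tray (np.int64(433), ((0.46429023146629333, 0.38731619715690613), (0.13131052255630493, 0.17038212716579437), 81.78622436523438))
tcp [0.4254 0.4305 0.2907] yaw_y -6.9 q6 0.78 w 0.01070389404676288 t 20.675
```

Request:
{"name": "arm_command", "arguments": {
  "moves": [
    {"x": 0, "y": 0, "z": -5, "rx": 0, "ry": 0, "rz": -0.9, "fingers": 0},
    {"x": 0, "y": 0, "z": -6, "rx": 0, "ry": 0, "rz": 0, "fingers": 0},
    {"x": 0, "y": 0, "z": -6, "rx": 0, "ry": 0, "rz": 0, "fingers": 0},
    {"x": 0, "y": 0, "z": -5, "rx": 0, "ry": 0, "rz": 0, "fingers": 0},
    {"x": 0, "y": 0, "z": -3, "rx": 0, "ry": 0, "rz": 0, "fingers": 0},
    {"x": 0, "y": 0, "z": -1.3, "rx": 0, "ry": 0, "rz": 0, "fingers": 0},
    {"x": 0, "y": 0, "z": 0, "rx": 0, "ry": 0, "rz": 0, "fingers": 0},
    {"x": 0, "y": 0, "z": 0, "rx": 0, "ry": 0, "rz": 0, "fingers": 0}
  ]
}}

```text
clock: 21.68
tcp_pos: [0.429, 0.4239, 0.0294]
ee_rot: [[0.151, 0.988, 0.002], [0.988, -0.151, 0.002], [0.002, 0.002, -1.0]]
wrist_force: [-0.3, 0.5, 0.3]
gripper_width: 0.0107
gripper_force: 8.0
```

Request:
{"name": "arm_command", "arguments": {
  "moves": [
    {"x": 0, "y": 0, "z": 0, "rx": 0, "ry": 0, "rz": 0, "fingers": 2},
    {"x": 0, "y": 0, "z": 0, "rx": 0, "ry": 0, "rz": 0, "fingers": 2},
    {"x": 0, "y": 0, "z": 0, "rx": 0, "ry": 0, "rz": 0, "fingers": 2},
    {"x": 0, "y": 0, "z": 3, "rx": 0, "ry": 0, "rz": 0, "fingers": 2},
    {"x": 0, "y": 0, "z": 5, "rx": 0, "ry": 0, "rz": 0, "fingers": 2.4},
    {"x": 0, "y": 0, "z": 6, "rx": 0, "ry": 0, "rz": 0, "fingers": 2.4},
    {"x": 0, "y": 0, "z": 6, "rx": 0, "ry": 0, "rz": 0, "fingers": 2.4},
    {"x": 0, "y": 0, "z": 6, "rx": 0, "ry": 0, "rz": 0, "fingers": 2.4},
    {"x": 0, "y": 0, "z": 0, "rx": 0, "ry": 0, "rz": 0, "fingers": 2.4}
  ]
}}

```text
clock: 22.8
tcp_pos: [0.4296, 0.4245, 0.2938]
ee_rot: [[0.151, 0.988, 0.009], [0.988, -0.151, 0.007], [0.008, 0.008, -1.0]]
wrist_force: [0.0, 0.8, -0.7]
gripper_width: 0.0242
gripper_force: 0.0
```

```bash
python3 look.py
```

```text
platter z 0.030010127707637002
108 [ 0.6125 -0.119   0.0415] mid [ 0.6127 -0.1195] rect [ 0.613  -0.1194] [0.015 0.05 ] zmax 0.048 axis 106.3 rad 0.057
107 [ 0.5905 -0.1876  0.0419] mid [ 0.5904 -0.1876] rect [ 0.5907 -0.1882] [0.05  0.015] zmax 0.05 axis 22.9 rad 0.062
109 [ 0.5602 -0.0684  0.0415] mid [ 0.5609 -0.0685] rect [ 0.5608 -0.0685] [0.015 0.05 ] zmax 0.051 axis 167.8 rad 0.066
112 [ 0.5026 -0.1165  0.042 ] mid [ 0.5026 -0.1166] rect [ 0.5026 -0.1166] [0.051 0.015] zmax 0.05 axis 73.3 rad 0.058
tray (np.int64(428), ((0.4643274247646332, 0.38751062750816345), (0.13164456188678741, 0.17011137306690216), 81.88107299804688))
tcp [0.4287 0.4237 0.2903] yaw_y -8.7 q6 0.8 w 0.023972867338138155 t 22.85
```

The first vial is in the tray and the platter is drifting only slowly. Next is the left vial.

Request:
{"name": "arm_command", "arguments": {
  "moves": [
    {"x": 1.34, "y": -4.92, "z": 0, "rx": 0, "ry": 0, "rz": 8.6, "fingers": 2.4},
    {"x": 1.34, "y": -4.92, "z": 0, "rx": 0, "ry": 0, "rz": 8.6, "fingers": 2.4},
    {"x": 1.34, "y": -4.92, "z": 0, "rx": 0, "ry": 0, "rz": 8.6, "fingers": 2.4},
    {"x": 1.34, "y": -4.92, "z": 0, "rx": 0, "ry": 0, "rz": 8.6, "fingers": 2.4},
    {"x": 1.34, "y": -4.92, "z": 0, "rx": 0, "ry": 0, "rz": 8.6, "fingers": 2.4},
    {"x": 1.34, "y": -4.92, "z": 0, "rx": 0, "ry": 0, "rz": 8.6, "fingers": 2.4},
    {"x": 1.34, "y": -4.92, "z": 0, "rx": 0, "ry": 0, "rz": 8.6, "fingers": 2.4},
    {"x": 1.34, "y": -4.92, "z": 0, "rx": 0, "ry": 0, "rz": 8.6, "fingers": 2.4},
    {"x": 1.34, "y": -4.92, "z": 0, "rx": 0, "ry": 0, "rz": 8.6, "fingers": 2.4},
    {"x": 1.34, "y": -4.92, "z": 0, "rx": 0, "ry": 0, "rz": 8.6, "fingers": 2.4}
  ]
}}

```text
clock: 24.1
tcp_pos: [0.5618, -0.0702, 0.2858]
ee_rot: [[-0.977, 0.215, -0.003], [0.215, 0.977, 0.001], [0.003, 0.0, -1.0]]
wrist_force: [1.4, 0.5, -0.3]
gripper_width: 0.0241
gripper_force: 0.0
```

Request:
{"name": "arm_command", "arguments": {
  "moves": [
    {"x": 0, "y": 0, "z": -5, "rx": 0, "ry": 0, "rz": 0, "fingers": 2.4},
    {"x": 0, "y": 0, "z": -6, "rx": 0, "ry": 0, "rz": 0, "fingers": 2.4},
    {"x": 0, "y": 0, "z": -5, "rx": 0, "ry": 0, "rz": 0, "fingers": 2.4},
    {"x": 0, "y": 0, "z": -3, "rx": 0, "ry": 0, "rz": 0, "fingers": 2.4},
    {"x": 0, "y": 0, "z": 0, "rx": 0, "ry": 0, "rz": 0, "fingers": 2.4},
    {"x": 0, "y": 0, "z": 0, "rx": 0, "ry": 0, "rz": 0, "fingers": 2.4}
  ]
}}

```text
clock: 24.85
tcp_pos: [0.5625, -0.0688, 0.0983]
ee_rot: [[-0.976, 0.22, 0.001], [0.22, 0.976, -0.0], [-0.001, 0.0, -1.0]]
wrist_force: [0.7, 0.3, 0.7]
gripper_width: 0.024
gripper_force: 0.0
```

```bash
python3 look.py | grep -v tray
python3 - <<'E'
from h import *
im,d=grab("top"); u=proj("top",[0.5577,-.1347,.03])[0].astype(int); c=im[u[1]-60:u[1]+60,u[0]-60:u[0]+60,::-1]
cv2.imwrite("pics/v2.png",cv2.resize(cv2.convertScaleAbs(c,alpha=1.4),None,fx=4,fy=4,interpolation=cv2.INTER_CUBIC))
E
```

```text
platter z 0.4295862088162333
108 [ 0.5036 -0.1151  0.0414] mid [ 0.5034 -0.1157] rect [ 0.5033 -0.1156] [0.051 0.015] zmax 0.049 axis 73.3 rad 0.058
tcp [ 0.5629 -0.0689  0.0989] yaw_y 77.3 q6 -1.61 w 0.02376956091933279 t 24.9
```

Request:
{"name": "arm_command", "arguments": {
  "moves": [
    {"x": 0, "y": 0.1, "z": -2, "rx": 0, "ry": 0, "rz": 0, "fingers": 2.4},
    {"x": 0, "y": 0, "z": -1.5, "rx": 0, "ry": 0, "rz": 0, "fingers": 2.4},
    {"x": 0, "y": 0, "z": -1.1, "rx": 0, "ry": 0, "rz": 0, "fingers": 2.4},
    {"x": 0, "y": 0, "z": 0, "rx": 0, "ry": 0, "rz": 0, "fingers": 2.4},
    {"x": 0, "y": 0, "z": 0, "rx": 0, "ry": 0, "rz": 0, "fingers": 0},
    {"x": 0, "y": 0, "z": 0, "rx": 0, "ry": 0, "rz": 0, "fingers": 0},
    {"x": 0, "y": 0, "z": 0, "rx": 0, "ry": 0, "rz": 0, "fingers": 0},
    {"x": 0, "y": 0, "z": 0, "rx": 0, "ry": 0, "rz": 0, "fingers": 0}
  ]
}}

```text
clock: 25.95
tcp_pos: [0.5626, -0.0678, 0.0522]
ee_rot: [[-0.976, 0.22, 0.001], [0.22, 0.976, -0.0], [-0.001, 0.0, -1.0]]
wrist_force: [0.4, -0.9, 2.2]
gripper_width: 0.0107
gripper_force: 8.0
```

Request:
{"name": "arm_command", "arguments": {
  "moves": [
    {"x": 0, "y": 0, "z": 1, "rx": 0, "ry": 0, "rz": 0, "fingers": 0},
    {"x": 0, "y": 0, "z": 4, "rx": 0, "ry": 0, "rz": 0, "fingers": 0},
    {"x": 0, "y": 0, "z": 5, "rx": 0, "ry": 0, "rz": 0, "fingers": 0},
    {"x": 0, "y": 0, "z": 5, "rx": 0, "ry": 0, "rz": 0, "fingers": 0},
    {"x": 0, "y": 0, "z": 5, "rx": 0, "ry": 0, "rz": 0, "fingers": 0},
    {"x": 0, "y": 0, "z": 4, "rx": 0, "ry": 0, "rz": 0, "fingers": 0}
  ]
}}

```text
clock: 26.7
tcp_pos: [0.562, -0.0676, 0.2947]
ee_rot: [[-0.976, 0.22, 0.002], [0.22, 0.976, -0.0], [-0.002, 0.0, -1.0]]
wrist_force: [0.4, 0.2, -0.3]
gripper_width: 0.0109
gripper_force: 8.0
```

Request:
{"name": "arm_command", "arguments": {
  "moves": [
    {"x": -0.93, "y": 4.87, "z": 0, "rx": 0, "ry": 0, "rz": -8.5, "fingers": 0},
    {"x": -0.93, "y": 4.87, "z": 0, "rx": 0, "ry": 0, "rz": -8.5, "fingers": 0},
    {"x": -0.93, "y": 4.87, "z": 0, "rx": 0, "ry": 0, "rz": -8.5, "fingers": 0},
    {"x": -0.93, "y": 4.87, "z": 0, "rx": 0, "ry": 0, "rz": -8.5, "fingers": 0},
    {"x": -0.93, "y": 4.87, "z": 0, "rx": 0, "ry": 0, "rz": -8.5, "fingers": 0},
    {"x": -0.93, "y": 4.87, "z": 0, "rx": 0, "ry": 0, "rz": -8.5, "fingers": 0},
    {"x": -0.93, "y": 4.87, "z": 0, "rx": 0, "ry": 0, "rz": -8.5, "fingers": 0},
    {"x": -0.93, "y": 4.87, "z": 0, "rx": 0, "ry": 0, "rz": -8.5, "fingers": 0},
    {"x": -0.93, "y": 4.87, "z": 0, "rx": 0, "ry": 0, "rz": -8.5, "fingers": 0},
    {"x": -0.93, "y": 4.87, "z": 0, "rx": 0, "ry": 0, "rz": -8.5, "fingers": 0},
    {"x": 0, "y": 0, "z": 0, "rx": 0, "ry": 0, "rz": 0, "fingers": 0}
  ]
}}

```text
clock: 28.08
tcp_pos: [0.4675, 0.4221, 0.2915]
ee_rot: [[0.131, 0.991, -0.001], [0.991, -0.131, 0.0], [0.0, -0.001, -1.0]]
wrist_force: [-0.0, -0.4, -0.2]
gripper_width: 0.0107
gripper_force: 8.0
```

```bash
python3 look.py
```

```text
platter z 0.029818906317427674
106 [ 0.6107 -0.1138  0.0416] mid [ 0.6108 -0.114 ] rect [ 0.6109 -0.114 ] [0.015 0.052] zmax 0.048 axis 111.9 rad 0.057
112 [ 0.5957 -0.184   0.0414] mid [ 0.5957 -0.184 ] rect [ 0.5964 -0.1853] [0.049 0.018] zmax 0.047 axis 26.7 rad 0.062
111 [ 0.5012 -0.1219  0.0419] mid [ 0.5013 -0.1215] rect [ 0.5018 -0.1216] [0.053 0.015] zmax 0.051 axis 79.9 rad 0.058
tray (np.int64(439), ((0.46433210372924805, 0.3877096176147461), (0.13219687342643738, 0.17043572664260864), 82.31483459472656))
tcp [0.4683 0.4203 0.2916] yaw_y -7.5 q6 0.74 w 0.010907559727691068 t 28.125
```

Request:
{"name": "arm_command", "arguments": {
  "moves": [
    {"x": 0.1, "y": 0, "z": -5, "rx": 0, "ry": 0, "rz": 0, "fingers": 0},
    {"x": 0, "y": 0, "z": -6, "rx": 0, "ry": 0, "rz": 0, "fingers": 0},
    {"x": 0, "y": 0, "z": -6, "rx": 0, "ry": 0, "rz": 0, "fingers": 0},
    {"x": 0, "y": 0, "z": -5, "rx": 0, "ry": 0, "rz": 0, "fingers": 0},
    {"x": 0, "y": 0, "z": -3, "rx": 0, "ry": 0, "rz": 0, "fingers": 0},
    {"x": 0, "y": 0, "z": -1.5, "rx": 0, "ry": 0, "rz": 0, "fingers": 0},
    {"x": 0, "y": 0, "z": 0, "rx": 0, "ry": 0, "rz": 0, "fingers": 0},
    {"x": 0, "y": 0, "z": 0, "rx": 0, "ry": 0, "rz": 0, "fingers": 0}
  ]
}}

```text
clock: 29.12
tcp_pos: [0.4712, 0.4196, 0.0284]
ee_rot: [[0.134, 0.991, 0.002], [0.991, -0.134, 0.001], [0.002, 0.002, -1.0]]
wrist_force: [0.4, 0.7, -0.1]
gripper_width: 0.0109
gripper_force: 8.0
```

Request:
{"name": "arm_command", "arguments": {
  "moves": [
    {"x": 0, "y": 0, "z": 0, "rx": 0, "ry": 0, "rz": 0, "fingers": 2},
    {"x": 0, "y": 0, "z": 0, "rx": 0, "ry": 0, "rz": 0, "fingers": 2},
    {"x": 0, "y": 0, "z": 0, "rx": 0, "ry": 0, "rz": 0, "fingers": 2},
    {"x": 0, "y": 0, "z": 3, "rx": 0, "ry": 0, "rz": 0, "fingers": 2},
    {"x": 0, "y": 0, "z": 5, "rx": 0, "ry": 0, "rz": 0, "fingers": 2.4},
    {"x": 0, "y": 0, "z": 6, "rx": 0, "ry": 0, "rz": 0, "fingers": 2.4},
    {"x": 0, "y": 0, "z": 6, "rx": 0, "ry": 0, "rz": 0, "fingers": 2.4},
    {"x": 0, "y": 0, "z": 6, "rx": 0, "ry": 0, "rz": 0, "fingers": 2.4},
    {"x": 0, "y": 0, "z": 0, "rx": 0, "ry": 0, "rz": 0, "fingers": 2.4}
  ]
}}

```text
clock: 30.25
tcp_pos: [0.4717, 0.4204, 0.293]
ee_rot: [[0.134, 0.991, 0.01], [0.991, -0.134, 0.007], [0.008, 0.009, -1.0]]
wrist_force: [-0.6, -0.2, -0.6]
gripper_width: 0.0244
gripper_force: 0.0
```

```bash
python3 look.py
```

```text
platter z 0.029758714871751968
108 [ 0.6168 -0.1139  0.041 ] mid [ 0.6168 -0.1138] rect [ 0.617  -0.1138] [0.015 0.051] zmax 0.049 axis 115.3 rad 0.063
107 [ 0.5979 -0.1822  0.0411] mid [ 0.5979 -0.1822] rect [ 0.598  -0.1824] [0.051 0.014] zmax 0.047 axis 30.7 rad 0.062
113 [ 0.5011 -0.1245  0.041 ] mid [ 0.501  -0.1247] rect [ 0.5025 -0.1249] [0.05  0.018] zmax 0.049 axis 81.9 rad 0.058
tray (np.int64(434), ((0.46409639716148376, 0.38765108585357666), (0.13164839148521423, 0.17050853371620178), 82.08647155761719))
tcp [0.4707 0.4197 0.2894] yaw_y -7.7 q6 0.74 w 0.024186829933470835 t 30.3
```

Request:
{"name": "arm_command", "arguments": {
  "moves": [
    {"x": 1.09, "y": -5, "z": 0, "rx": 0, "ry": 0, "rz": -4.2, "fingers": 2.4},
    {"x": 1.09, "y": -5, "z": 0, "rx": 0, "ry": 0, "rz": -4.2, "fingers": 2.4},
    {"x": 1.09, "y": -5, "z": 0, "rx": 0, "ry": 0, "rz": -4.2, "fingers": 2.4},
    {"x": 1.09, "y": -5, "z": 0, "rx": 0, "ry": 0, "rz": -4.2, "fingers": 2.4},
    {"x": 1.09, "y": -5, "z": 0, "rx": 0, "ry": 0, "rz": -4.2, "fingers": 2.4},
    {"x": 1.09, "y": -5, "z": 0, "rx": 0, "ry": 0, "rz": -4.2, "fingers": 2.4},
    {"x": 1.09, "y": -5, "z": 0, "rx": 0, "ry": 0, "rz": -4.2, "fingers": 2.4},
    {"x": 1.09, "y": -5, "z": 0, "rx": 0, "ry": 0, "rz": -4.2, "fingers": 2.4},
    {"x": 1.09, "y": -5, "z": 0, "rx": 0, "ry": 0, "rz": -4.2, "fingers": 2.4},
    {"x": 1.09, "y": -5, "z": 0, "rx": 0, "ry": 0, "rz": -4.2, "fingers": 2.4},
    {"x": 1.09, "y": -5, "z": 0, "rx": 0, "ry": 0, "rz": -4.2, "fingers": 2.4},
    {"x": 1.09, "y": -5, "z": 0, "rx": 0, "ry": 0, "rz": -4.0, "fingers": 2.4}
  ]
}}

```text
clock: 31.8
tcp_pos: [0.6006, -0.1821, 0.2846]
ee_rot: [[0.848, 0.529, -0.003], [0.529, -0.848, 0.001], [-0.002, -0.003, -1.0]]
wrist_force: [0.5, 0.8, 0.6]
gripper_width: 0.0242
gripper_force: 0.0
```

Request:
{"name": "arm_command", "arguments": {
  "moves": [
    {"x": 0, "y": 0, "z": -5, "rx": 0, "ry": 0, "rz": 0, "fingers": 2.4},
    {"x": 0, "y": 0, "z": -6, "rx": 0, "ry": 0, "rz": 0, "fingers": 2.4},
    {"x": 0, "y": 0, "z": -5, "rx": 0, "ry": 0, "rz": 0, "fingers": 2.4},
    {"x": 0, "y": 0, "z": -3, "rx": 0, "ry": 0, "rz": 0, "fingers": 2.4},
    {"x": 0, "y": 0, "z": 0, "rx": 0, "ry": 0, "rz": 0, "fingers": 2.4},
    {"x": 0, "y": 0, "z": 0, "rx": 0, "ry": 0, "rz": 0, "fingers": 2.4}
  ]
}}

```text
clock: 32.55
tcp_pos: [0.6013, -0.1809, 0.0973]
ee_rot: [[0.847, 0.531, 0.001], [0.531, -0.847, -0.0], [0.0, 0.001, -1.0]]
wrist_force: [-0.1, 0.6, 0.2]
gripper_width: 0.0235
gripper_force: 0.0
```

```bash
python3 look.py | grep -v tray
```

```text
platter z 0.42935888895836144
89 [ 0.6448 -0.1486  0.0418] mid [ 0.6448 -0.1487] rect [ 0.6446 -0.1487] [0.048 0.013] zmax 0.048 axis 85.5 rad 0.088
111 [ 0.5061 -0.1088  0.0415] mid [ 0.506  -0.1089] rect [ 0.5062 -0.1091] [0.051 0.015] zmax 0.049 axis 65.4 rad 0.058
tcp [ 0.6017 -0.181   0.0981] yaw_y -57.9 q6 0.6 w 0.02411649085254026 t 32.6
```

The platter and one vial were knocked, so I'll back off and look again.

Request:
{"name": "arm_command", "arguments": {
  "moves": [
    {"x": 0, "y": 0, "z": 5, "rx": 0, "ry": 0, "rz": 0, "fingers": 2.4},
    {"x": 0, "y": -3, "z": 4, "rx": 0, "ry": 0, "rz": 0, "fingers": 2.4},
    {"x": -1, "y": -5, "z": 0, "rx": 0, "ry": 0, "rz": 0, "fingers": 2.4},
    {"x": -1, "y": -5, "z": 0, "rx": 0, "ry": 0, "rz": 0, "fingers": 2.4},
    {"x": -1, "y": -5, "z": 0, "rx": 0, "ry": 0, "rz": 0, "fingers": 2.4},
    {"x": -1, "y": -5, "z": 0, "rx": 0, "ry": 0, "rz": 0, "fingers": 2.4},
    {"x": 0, "y": 0, "z": 0, "rx": 0, "ry": 0, "rz": 0, "fingers": 2.4}
  ]
}}

```text
clock: 33.48
tcp_pos: [0.5596, -0.4149, 0.1881]
ee_rot: [[0.85, 0.527, 0.002], [0.527, -0.85, -0.003], [0.0, 0.003, -1.0]]
wrist_force: [0.6, 0.7, -0.1]
gripper_width: 0.0239
gripper_force: 0.0
```

```bash
python3 look.py|grep -v tray; for i in 1 2 3 4; do python3 -c "
from h import *
grab('scene')"; done; python3 look.py|grep -v tray
```

```text
platter z 0.029848471001227006
101 [ 0.6438 -0.1544  0.0413] mid [ 0.6436 -0.1554] rect [ 0.644  -0.1555] [0.051 0.014] zmax 0.049 axis 81.7 rad 0.088
109 [ 0.5787 -0.1933  0.0415] mid [ 0.5788 -0.1933] rect [ 0.5788 -0.1937] [0.051 0.015] zmax 0.049 axis 11.5 rad 0.062
110 [ 0.5077 -0.106   0.0419] mid [ 0.5077 -0.106 ] rect [ 0.5078 -0.1061] [0.051 0.015] zmax 0.049 axis 61.2 rad 0.058
tcp [ 0.5604 -0.4125  0.188 ] yaw_y -58.1 q6 0.27 w 0.024078317764916823 t 33.525
platter z 0.029916434223453692
97 [ 0.6438 -0.1542  0.0416] mid [ 0.6434 -0.1564] rect [ 0.6441 -0.1566] [0.052 0.015] zmax 0.052 axis 81.1 rad 0.088
106 [ 0.5781 -0.1936  0.0418] mid [ 0.5783 -0.1936] rect [ 0.5784 -0.1944] [0.05  0.015] zmax 0.048 axis 8.3 rad 0.062
112 [ 0.5081 -0.1049  0.0415] mid [ 0.508 -0.105] rect [ 0.5064 -0.1042] [0.051 0.02 ] zmax 0.049 axis 61.6 rad 0.058
tcp [ 0.5617 -0.4093  0.1874] yaw_y -57.8 q6 0.27 w 0.02407617454176965 t 33.775
```

Request:
{"name": "arm_command", "arguments": {
  "moves": [
    {"x": 0, "y": 0, "z": 0, "rx": 0, "ry": 0, "rz": 0, "fingers": 2.4},
    {"x": 0, "y": 0, "z": 0, "rx": 0, "ry": 0, "rz": 0, "fingers": 2.4},
    {"x": 0, "y": 0, "z": 0, "rx": 0, "ry": 0, "rz": 0, "fingers": 2.4},
    {"x": 0, "y": 0, "z": 0, "rx": 0, "ry": 0, "rz": 0, "fingers": 2.4},
    {"x": 0, "y": 0, "z": 0, "rx": 0, "ry": 0, "rz": 0, "fingers": 2.4},
    {"x": 0, "y": 0, "z": 0, "rx": 0, "ry": 0, "rz": 0, "fingers": 2.4},
    {"x": 0, "y": 0, "z": 0, "rx": 0, "ry": 0, "rz": 0, "fingers": 2.4},
    {"x": 0, "y": 0, "z": 0, "rx": 0, "ry": 0, "rz": 0, "fingers": 2.4},
    {"x": 0, "y": 0, "z": 0, "rx": 0, "ry": 0, "rz": 0, "fingers": 2.4},
    {"x": 0, "y": 0, "z": 0, "rx": 0, "ry": 0, "rz": 0, "fingers": 2.4},
    {"x": 0, "y": 0, "z": 0, "rx": 0, "ry": 0, "rz": 0, "fingers": 2.4},
    {"x": 0, "y": 0, "z": 0, "rx": 0, "ry": 0, "rz": 0, "fingers": 2.4}
  ]
}}

```text
clock: 35.28
tcp_pos: [0.561, -0.4107, 0.1868]
ee_rot: [[0.847, 0.531, 0.0], [0.531, -0.847, -0.0], [-0.0, 0.0, -1.0]]
wrist_force: [-0.1, -0.4, -0.6]
gripper_width: 0.0239
gripper_force: 0.0
```

Request:
{"name": "arm_command", "arguments": {
  "moves": [
    {"x": 0, "y": 0, "z": 0, "rx": 0, "ry": 0, "rz": 0, "fingers": 2.4},
    {"x": 0, "y": 0, "z": 0, "rx": 0, "ry": 0, "rz": 0, "fingers": 2.4},
    {"x": 0, "y": 0, "z": 0, "rx": 0, "ry": 0, "rz": 0, "fingers": 2.4},
    {"x": 0, "y": 0, "z": 0, "rx": 0, "ry": 0, "rz": 0, "fingers": 2.4},
    {"x": 0, "y": 0, "z": 0, "rx": 0, "ry": 0, "rz": 0, "fingers": 2.4},
    {"x": 0, "y": 0, "z": 0, "rx": 0, "ry": 0, "rz": 0, "fingers": 2.4},
    {"x": 0, "y": 0, "z": 0, "rx": 0, "ry": 0, "rz": 0, "fingers": 2.4},
    {"x": 0, "y": 0, "z": 0, "rx": 0, "ry": 0, "rz": 0, "fingers": 2.4},
    {"x": 0, "y": 0, "z": 0, "rx": 0, "ry": 0, "rz": 0, "fingers": 2.4},
    {"x": 0, "y": 0, "z": 0, "rx": 0, "ry": 0, "rz": 0, "fingers": 2.4},
    {"x": 0, "y": 0, "z": 0, "rx": 0, "ry": 0, "rz": 0, "fingers": 2.4},
    {"x": 0, "y": 0, "z": 0, "rx": 0, "ry": 0, "rz": 0, "fingers": 2.4}
  ]
}}

```text
clock: 36.78
tcp_pos: [0.561, -0.4107, 0.1868]
ee_rot: [[0.847, 0.531, 0.0], [0.531, -0.847, -0.0], [-0.0, 0.0, -1.0]]
wrist_force: [0.5, 0.3, -0.6]
gripper_width: 0.024
gripper_force: 0.0
```

```bash
python3 look.py|grep -v tray
```

```text
platter z 0.029852361612238254
96 [ 0.6413 -0.1621  0.0416] mid [ 0.6409 -0.1637] rect [ 0.6419 -0.1638] [0.051 0.015] zmax 0.047 axis 75.9 rad 0.088
115 [ 0.5731 -0.1954  0.0408] mid [ 0.5726 -0.1954] rect [ 0.5726 -0.1967] [0.051 0.017] zmax 0.048 axis 4.4 rad 0.063
110 [ 0.5111 -0.1003  0.0415] mid [ 0.5109 -0.1006] rect [ 0.5112 -0.1009] [0.05  0.015] zmax 0.05 axis 54.4 rad 0.058
tcp [ 0.561  -0.4107  0.1867] yaw_y -57.9 q6 0.27 w 0.024126773484562245 t 36.825
```

Request:
{"name": "arm_command", "arguments": {
  "moves": [
    {"x": 0.3, "y": 5.4, "z": 0, "rx": 0, "ry": 0, "rz": -7.2, "fingers": 2.4},
    {"x": 0.3, "y": 5.4, "z": 0, "rx": 0, "ry": 0, "rz": -7.2, "fingers": 2.4},
    {"x": 0.3, "y": 5.4, "z": 0, "rx": 0, "ry": 0, "rz": -7.2, "fingers": 2.4},
    {"x": 0.3, "y": 5.4, "z": 0, "rx": 0, "ry": 0, "rz": -7, "fingers": 2.4},
    {"x": 0, "y": 0, "z": -4, "rx": 0, "ry": 0, "rz": 0, "fingers": 2.4},
    {"x": 0, "y": 0, "z": -4, "rx": 0, "ry": 0, "rz": 0, "fingers": 2.4},
    {"x": 0, "y": 0, "z": -3, "rx": 0, "ry": 0, "rz": 0, "fingers": 2.4},
    {"x": 0, "y": 0, "z": -2.5, "rx": 0, "ry": 0, "rz": 0, "fingers": 2.4},
    {"x": 0, "y": 0, "z": 0, "rx": 0, "ry": 0, "rz": 0, "fingers": 2.4},
    {"x": 0, "y": 0, "z": 0, "rx": 0, "ry": 0, "rz": 0, "fingers": 0},
    {"x": 0, "y": 0, "z": 0, "rx": 0, "ry": 0, "rz": 0, "fingers": 0},
    {"x": 0, "y": 0, "z": 0, "rx": 0, "ry": 0, "rz": 0, "fingers": 0}
  ]
}}

```text
clock: 38.33
tcp_pos: [0.5731, -0.1948, 0.0521]
ee_rot: [[0.998, 0.061, 0.0], [0.061, -0.998, -0.0], [0.0, 0.0, -1.0]]
wrist_force: [-0.0, -0.1, 0.3]
gripper_width: 0.0107
gripper_force: 8.0
```

Request:
{"name": "arm_command", "arguments": {
  "moves": [
    {"x": 0, "y": 0, "z": 0, "rx": 0, "ry": 0, "rz": 0, "fingers": 0}
  ]
}}

```text
clock: 38.45
tcp_pos: [0.5731, -0.1948, 0.0521]
ee_rot: [[0.998, 0.061, 0.0], [0.061, -0.998, -0.0], [0.0, 0.0, -1.0]]
wrist_force: [-0.4, -0.2, 0.9]
gripper_width: 0.0104
gripper_force: 8.0
```

Request:
{"name": "arm_command", "arguments": {
  "moves": [
    {"x": 0, "y": 0, "z": 1, "rx": 0, "ry": 0, "rz": 0, "fingers": 0},
    {"x": 0, "y": 0, "z": 4, "rx": 0, "ry": 0, "rz": 0, "fingers": 0},
    {"x": 0, "y": 0, "z": 5, "rx": 0, "ry": 0, "rz": 0, "fingers": 0},
    {"x": 0, "y": 0, "z": 5, "rx": 0, "ry": 0, "rz": 0, "fingers": 0},
    {"x": 0, "y": 0, "z": 5, "rx": 0, "ry": 0, "rz": 0, "fingers": 0},
    {"x": 0, "y": 0, "z": 4, "rx": 0, "ry": 0, "rz": 0, "fingers": 0}
  ]
}}

```text
clock: 39.2
tcp_pos: [0.5729, -0.1947, 0.295]
ee_rot: [[0.998, 0.061, 0.002], [0.061, -0.998, -0.001], [0.002, 0.001, -1.0]]
wrist_force: [-0.2, -0.2, -0.2]
gripper_width: 0.0108
gripper_force: 8.0
```

Request:
{"name": "arm_command", "arguments": {
  "moves": [
    {"x": -0.51, "y": 5.07, "z": 0, "rx": 0, "ry": 0, "rz": 6.6, "fingers": 0},
    {"x": -0.51, "y": 5.07, "z": 0, "rx": 0, "ry": 0, "rz": 6.6, "fingers": 0},
    {"x": -0.51, "y": 5.07, "z": 0, "rx": 0, "ry": 0, "rz": 6.6, "fingers": 0},
    {"x": -0.51, "y": 5.07, "z": 0, "rx": 0, "ry": 0, "rz": 6.6, "fingers": 0},
    {"x": -0.51, "y": 5.07, "z": 0, "rx": 0, "ry": 0, "rz": 6.6, "fingers": 0},
    {"x": -0.51, "y": 5.07, "z": 0, "rx": 0, "ry": 0, "rz": 6.6, "fingers": 0},
    {"x": -0.51, "y": 5.07, "z": 0, "rx": 0, "ry": 0, "rz": 6.6, "fingers": 0},
    {"x": -0.51, "y": 5.07, "z": 0, "rx": 0, "ry": 0, "rz": 6.6, "fingers": 0},
    {"x": -0.51, "y": 5.07, "z": 0, "rx": 0, "ry": 0, "rz": 6.6, "fingers": 0},
    {"x": -0.51, "y": 5.07, "z": 0, "rx": 0, "ry": 0, "rz": 6.6, "fingers": 0},
    {"x": -0.51, "y": 5.07, "z": 0, "rx": 0, "ry": 0, "rz": 6.6, "fingers": 0},
    {"x": -0.51, "y": 5.07, "z": 0, "rx": 0, "ry": 0, "rz": 6.2, "fingers": 0}
  ]
}}

```text
clock: 40.7
tcp_pos: [0.5113, 0.4152, 0.2926]
ee_rot: [[0.13, 0.991, 0.001], [0.991, -0.13, 0.0], [0.0, 0.001, -1.0]]
wrist_force: [0.5, -0.5, 0.4]
gripper_width: 0.011
gripper_force: 8.0
```

```bash
python3 look.py
```

```text
platter z 0.029650026565381404
98 [ 0.6401 -0.1649  0.0414] mid [ 0.6395 -0.1673] rect [ 0.6401 -0.1674] [0.052 0.014] zmax 0.05 axis 74.6 rad 0.088
106 [ 0.512  -0.0996  0.0414] mid [ 0.512  -0.0996] rect [ 0.5122 -0.0996] [0.051 0.015] zmax 0.049 axis 54.8 rad 0.058
tray (np.int64(377), ((0.4641193747520447, 0.3878440856933594), (0.1321115791797638, 0.17057892680168152), 82.19589233398438))
tcp [0.5092 0.421  0.2917] yaw_y -7.0 q6 0.7 w 0.010365814073073182 t 40.75
```

Request:
{"name": "arm_command", "arguments": {
  "moves": [
    {"x": 0, "y": 0, "z": -5, "rx": 0, "ry": 0, "rz": -0.4, "fingers": 0},
    {"x": 0, "y": 0, "z": -6, "rx": 0, "ry": 0, "rz": 0, "fingers": 0},
    {"x": 0, "y": 0, "z": -6, "rx": 0, "ry": 0, "rz": 0, "fingers": 0},
    {"x": 0, "y": 0, "z": -5, "rx": 0, "ry": 0, "rz": 0, "fingers": 0},
    {"x": 0, "y": 0, "z": -3, "rx": 0, "ry": 0, "rz": 0, "fingers": 0},
    {"x": 0, "y": 0, "z": -1.5, "rx": 0, "ry": 0, "rz": 0, "fingers": 0},
    {"x": 0, "y": 0, "z": 0, "rx": 0, "ry": 0, "rz": 0, "fingers": 0},
    {"x": 0, "y": 0, "z": 0, "rx": 0, "ry": 0, "rz": 0, "fingers": 0}
  ]
}}

```text
clock: 41.75
tcp_pos: [0.5126, 0.4141, 0.0284]
ee_rot: [[0.141, 0.99, 0.002], [0.99, -0.141, 0.001], [0.002, 0.002, -1.0]]
wrist_force: [-0.3, -0.8, 0.5]
gripper_width: 0.0106
gripper_force: 8.0
```

Request:
{"name": "arm_command", "arguments": {
  "moves": [
    {"x": 0, "y": 0, "z": 0, "rx": 0, "ry": 0, "rz": 0, "fingers": 2},
    {"x": 0, "y": 0, "z": 0, "rx": 0, "ry": 0, "rz": 0, "fingers": 2},
    {"x": 0, "y": 0, "z": 0, "rx": 0, "ry": 0, "rz": 0, "fingers": 2},
    {"x": 0, "y": 0, "z": 3, "rx": 0, "ry": 0, "rz": 0, "fingers": 2},
    {"x": 0, "y": 0, "z": 5, "rx": 0, "ry": 0, "rz": 0, "fingers": 2.4},
    {"x": 0, "y": 0, "z": 6, "rx": 0, "ry": 0, "rz": 0, "fingers": 2.4},
    {"x": 0, "y": 0, "z": 6, "rx": 0, "ry": 0, "rz": 0, "fingers": 2.4},
    {"x": 0, "y": 0, "z": 6, "rx": 0, "ry": 0, "rz": 0, "fingers": 2.4},
    {"x": 0, "y": 0, "z": 0, "rx": 0, "ry": 0, "rz": 0, "fingers": 2.4}
  ]
}}

```text
clock: 42.88
tcp_pos: [0.5133, 0.4147, 0.2934]
ee_rot: [[0.141, 0.99, 0.01], [0.99, -0.141, 0.006], [0.008, 0.009, -1.0]]
wrist_force: [-0.3, -0.4, -0.9]
gripper_width: 0.0239
gripper_force: 0.0
```

```bash
python3 look.py
```

```text
platter z 0.029705471280034867
102 [ 0.6397 -0.1666  0.041 ] mid [ 0.6393 -0.1679] rect [ 0.6404 -0.168 ] [0.051 0.015] zmax 0.048 axis 73.4 rad 0.088
107 [ 0.5119 -0.099   0.0414] mid [ 0.5119 -0.0991] rect [ 0.5121 -0.0992] [0.052 0.014] zmax 0.047 axis 52.1 rad 0.058
tray (np.int64(368), ((0.4643867015838623, 0.3877643048763275), (0.13190369307994843, 0.17007489502429962), 81.9363784790039))
tcp [0.5124 0.4141 0.2896] yaw_y -8.1 q6 0.7 w 0.024040028832440035 t 42.925
```

Request:
{"name": "arm_command", "arguments": {
  "moves": [
    {"x": 0.02, "y": -5.12, "z": 0, "rx": 0, "ry": 0, "rz": -2.9, "fingers": 2.4},
    {"x": 0.02, "y": -5.12, "z": 0, "rx": 0, "ry": 0, "rz": -2.9, "fingers": 2.4},
    {"x": 0.02, "y": -5.12, "z": 0, "rx": 0, "ry": 0, "rz": -2.9, "fingers": 2.4},
    {"x": 0.02, "y": -5.12, "z": 0, "rx": 0, "ry": 0, "rz": -2.9, "fingers": 2.4},
    {"x": 0.02, "y": -5.12, "z": 0, "rx": 0, "ry": 0, "rz": -2.9, "fingers": 2.4},
    {"x": 0.02, "y": -5.12, "z": 0, "rx": 0, "ry": 0, "rz": -2.9, "fingers": 2.4},
    {"x": 0.02, "y": -5.12, "z": 0, "rx": 0, "ry": 0, "rz": -2.9, "fingers": 2.4},
    {"x": 0.02, "y": -5.12, "z": 0, "rx": 0, "ry": 0, "rz": -2.9, "fingers": 2.4},
    {"x": 0, "y": -5.12, "z": 0, "rx": 0, "ry": 0, "rz": -2.9, "fingers": 2.4},
    {"x": 0, "y": -5.12, "z": 0, "rx": 0, "ry": 0, "rz": -2.9, "fingers": 2.4}
  ]
}}

```text
clock: 44.18
tcp_pos: [0.5125, -0.0997, 0.285]
ee_rot: [[0.605, 0.797, -0.003], [0.797, -0.605, 0.001], [-0.001, -0.003, -1.0]]
wrist_force: [0.3, 0.7, 1.2]
gripper_width: 0.0243
gripper_force: 0.0
```

Request:
{"name": "arm_command", "arguments": {
  "moves": [
    {"x": 0, "y": 0, "z": -5, "rx": 0, "ry": 0, "rz": 0, "fingers": 2.4},
    {"x": 0, "y": 0, "z": -6, "rx": 0, "ry": 0, "rz": 0, "fingers": 2.4},
    {"x": 0, "y": 0, "z": -5, "rx": 0, "ry": 0, "rz": 0, "fingers": 2.4},
    {"x": 0, "y": 0, "z": -3, "rx": 0, "ry": 0, "rz": 0, "fingers": 2.4},
    {"x": 0, "y": 0, "z": 0, "rx": 0, "ry": 0, "rz": 0, "fingers": 2.4},
    {"x": 0, "y": 0, "z": 0, "rx": 0, "ry": 0, "rz": 0, "fingers": 2.4}
  ]
}}

```text
clock: 44.92
tcp_pos: [0.5137, -0.0984, 0.0972]
ee_rot: [[0.603, 0.798, 0.0], [0.798, -0.603, -0.0], [0.0, 0.0, -1.0]]
wrist_force: [-0.9, -0.8, -0.8]
gripper_width: 0.0239
gripper_force: 0.0
```

```bash
python3 look.py | grep -v tray
```

```text
platter z 0.42498824064173935
96 [ 0.6396 -0.167   0.0413] mid [ 0.6394 -0.1679] rect [ 0.6403 -0.1681] [0.05  0.014] zmax 0.05 axis 72.7 rad 0.088
tcp [ 0.514  -0.0985  0.0978] yaw_y -37.1 q6 0.31 w 0.024179843637590195 t 44.975
```

Platter is still, so I'll go down, grip and carry to slot 4.

Request:
{"name": "arm_command", "arguments": {
  "moves": [
    {"x": 0, "y": 0.05, "z": -2, "rx": 0, "ry": 0, "rz": 0, "fingers": 2.4},
    {"x": 0, "y": 0, "z": -1.5, "rx": 0, "ry": 0, "rz": 0, "fingers": 2.4},
    {"x": 0, "y": 0, "z": -1, "rx": 0, "ry": 0, "rz": 0, "fingers": 2.4},
    {"x": 0, "y": 0, "z": 0, "rx": 0, "ry": 0, "rz": 0, "fingers": 2.4},
    {"x": 0, "y": 0, "z": 0, "rx": 0, "ry": 0, "rz": 0, "fingers": 0},
    {"x": 0, "y": 0, "z": 0, "rx": 0, "ry": 0, "rz": 0, "fingers": 0},
    {"x": 0, "y": 0, "z": 0, "rx": 0, "ry": 0, "rz": 0, "fingers": 0},
    {"x": 0, "y": 0, "z": 0, "rx": 0, "ry": 0, "rz": 0, "fingers": 0}
  ]
}}

```text
clock: 45.98
tcp_pos: [0.5138, -0.0979, 0.0522]
ee_rot: [[0.603, 0.798, 0.001], [0.798, -0.603, -0.0], [0.0, 0.001, -1.0]]
wrist_force: [0.2, -0.5, 3.4]
gripper_width: 0.0107
gripper_force: 8.0
```

Request:
{"name": "arm_command", "arguments": {
  "moves": [
    {"x": 0, "y": 0, "z": 1, "rx": 0, "ry": 0, "rz": 0, "fingers": 0},
    {"x": 0, "y": 0, "z": 4, "rx": 0, "ry": 0, "rz": 0, "fingers": 0},
    {"x": 0, "y": 0, "z": 5, "rx": 0, "ry": 0, "rz": 0, "fingers": 0},
    {"x": 0, "y": 0, "z": 5, "rx": 0, "ry": 0, "rz": 0, "fingers": 0},
    {"x": 0, "y": 0, "z": 5, "rx": 0, "ry": 0, "rz": 0, "fingers": 0},
    {"x": 0, "y": 0, "z": 4, "rx": 0, "ry": 0, "rz": 0, "fingers": 0}
  ]
}}

```text
clock: 46.72
tcp_pos: [0.5132, -0.0977, 0.2946]
ee_rot: [[0.603, 0.798, 0.002], [0.798, -0.603, -0.001], [0.001, 0.002, -1.0]]
wrist_force: [0.6, 0.4, -0.8]
gripper_width: 0.011
gripper_force: 8.0
```

Request:
{"name": "arm_command", "arguments": {
  "moves": [
    {"x": -0.93, "y": 4.63, "z": 0, "rx": 0, "ry": 0, "rz": 2.9, "fingers": 0},
    {"x": -0.93, "y": 4.63, "z": 0, "rx": 0, "ry": 0, "rz": 2.9, "fingers": 0},
    {"x": -0.93, "y": 4.63, "z": 0, "rx": 0, "ry": 0, "rz": 2.9, "fingers": 0},
    {"x": -0.93, "y": 4.63, "z": 0, "rx": 0, "ry": 0, "rz": 2.9, "fingers": 0},
    {"x": -0.93, "y": 4.63, "z": 0, "rx": 0, "ry": 0, "rz": 2.9, "fingers": 0},
    {"x": -0.93, "y": 4.63, "z": 0, "rx": 0, "ry": 0, "rz": 2.9, "fingers": 0},
    {"x": -0.93, "y": 4.63, "z": 0, "rx": 0, "ry": 0, "rz": 2.9, "fingers": 0},
    {"x": -0.93, "y": 4.63, "z": 0, "rx": 0, "ry": 0, "rz": 2.9, "fingers": 0},
    {"x": -0.93, "y": 4.63, "z": 0, "rx": 0, "ry": 0, "rz": 2.9, "fingers": 0},
    {"x": -0.93, "y": 4.63, "z": 0, "rx": 0, "ry": 0, "rz": 3.1, "fingers": 0},
    {"x": 0, "y": 0, "z": 0, "rx": 0, "ry": 0, "rz": 0, "fingers": 0}
  ]
}}

```text
clock: 48.1
tcp_pos: [0.419, 0.3675, 0.2917]
ee_rot: [[0.133, 0.991, -0.001], [0.991, -0.133, 0.0], [0.0, -0.001, -1.0]]
wrist_force: [-0.8, 0.3, -0.6]
gripper_width: 0.0108
gripper_force: 8.0
```

```bash
python3 look.py
```

```text
platter z 0.02960298799642891
99 [ 0.6405 -0.1644  0.041 ] mid [ 0.6403 -0.165 ] rect [ 0.6409 -0.1652] [0.05  0.015] zmax 0.05 axis 75.4 rad 0.088
tray (np.int64(319), ((0.46437984704971313, 0.3877253532409668), (0.1316208392381668, 0.17007070779800415), 82.00931549072266))
tcp [0.4196 0.3659 0.2917] yaw_y -7.8 q6 0.72 w 0.01092646913751871 t 48.15
```

Request:
{"name": "arm_command", "arguments": {
  "moves": [
    {"x": 0, "y": 0, "z": -5, "rx": 0, "ry": 0, "rz": 0, "fingers": 0},
    {"x": 0, "y": 0, "z": -6, "rx": 0, "ry": 0, "rz": 0, "fingers": 0},
    {"x": 0, "y": 0, "z": -6, "rx": 0, "ry": 0, "rz": 0, "fingers": 0},
    {"x": 0, "y": 0, "z": -5, "rx": 0, "ry": 0, "rz": 0, "fingers": 0},
    {"x": 0, "y": 0, "z": -3, "rx": 0, "ry": 0, "rz": 0, "fingers": 0},
    {"x": 0, "y": 0, "z": -1.5, "rx": 0, "ry": 0, "rz": 0, "fingers": 0},
    {"x": 0, "y": 0, "z": 0, "rx": 0, "ry": 0, "rz": 0, "fingers": 0},
    {"x": 0, "y": 0, "z": 0, "rx": 0, "ry": 0, "rz": 0, "fingers": 0}
  ]
}}

```text
clock: 49.15
tcp_pos: [0.4213, 0.3654, 0.0281]
ee_rot: [[0.138, 0.99, 0.002], [0.99, -0.138, 0.001], [0.001, 0.002, -1.0]]
wrist_force: [-0.4, -0.8, -1.0]
gripper_width: 0.0106
gripper_force: 8.0
```

Request:
{"name": "arm_command", "arguments": {
  "moves": [
    {"x": 0, "y": 0, "z": 0, "rx": 0, "ry": 0, "rz": 0, "fingers": 2},
    {"x": 0, "y": 0, "z": 0, "rx": 0, "ry": 0, "rz": 0, "fingers": 2},
    {"x": 0, "y": 0, "z": 0, "rx": 0, "ry": 0, "rz": 0, "fingers": 2},
    {"x": 0, "y": 0, "z": 3, "rx": 0, "ry": 0, "rz": 0, "fingers": 2},
    {"x": 0, "y": 0, "z": 5, "rx": 0, "ry": 0, "rz": 0, "fingers": 2.4},
    {"x": 0, "y": 0, "z": 6, "rx": 0, "ry": 0, "rz": 0, "fingers": 2.4},
    {"x": 0, "y": 0, "z": 6, "rx": 0, "ry": 0, "rz": 0, "fingers": 2.4},
    {"x": 0, "y": 0, "z": 6, "rx": 0, "ry": 0, "rz": 0, "fingers": 2.4},
    {"x": 0, "y": 0, "z": 0, "rx": 0, "ry": 0, "rz": 0, "fingers": 2.4}
  ]
}}

```text
clock: 50.28
tcp_pos: [0.4219, 0.3663, 0.2923]
ee_rot: [[0.137, 0.991, 0.009], [0.991, -0.137, 0.006], [0.007, 0.008, -1.0]]
wrist_force: [-0.3, -0.7, -1.8]
gripper_width: 0.0237
gripper_force: 0.0
```

```bash
python3 look.py
```

```text
platter z 0.029557657039824603
103 [ 0.6413 -0.1617  0.0417] mid [ 0.6409 -0.1635] rect [ 0.6418 -0.1637] [0.051 0.015] zmax 0.048 axis 77.2 rad 0.088
tray (np.int64(304), ((0.464205801486969, 0.38721033930778503), (0.13099917769432068, 0.170243501663208), 82.15372467041016))
tcp [0.4209 0.3656 0.289 ] yaw_y -7.9 q6 0.72 w 0.023993387903170967 t 50.325
```

Four vials are placed. The last vial lies close to the lip, so I'll take it with the tips just above the lip, drag it inward, then regrip it.

Request:
{"name": "arm_command", "arguments": {
  "moves": [
    {"x": 2.22, "y": -5.27, "z": 0, "rx": 0, "ry": 0, "rz": -0.5, "fingers": 2},
    {"x": 2.22, "y": -5.27, "z": 0, "rx": 0, "ry": 0, "rz": -0.5, "fingers": 2},
    {"x": 2.22, "y": -5.27, "z": 0, "rx": 0, "ry": 0, "rz": -0.5, "fingers": 2},
    {"x": 2.22, "y": -5.27, "z": 0, "rx": 0, "ry": 0, "rz": -0.5, "fingers": 2},
    {"x": 2.22, "y": -5.27, "z": 0, "rx": 0, "ry": 0, "rz": -0.5, "fingers": 2},
    {"x": 2.22, "y": -5.27, "z": 0, "rx": 0, "ry": 0, "rz": -0.5, "fingers": 2},
    {"x": 2.22, "y": -5.27, "z": 0, "rx": 0, "ry": 0, "rz": -0.5, "fingers": 2},
    {"x": 2.22, "y": -5.27, "z": 0, "rx": 0, "ry": 0, "rz": -0.5, "fingers": 2},
    {"x": 2.22, "y": -5.27, "z": 0, "rx": 0, "ry": 0, "rz": -0.5, "fingers": 2},
    {"x": 2.22, "y": -5.27, "z": 0, "rx": 0, "ry": 0, "rz": 0, "fingers": 2}
  ]
}}

```text
clock: 51.58
tcp_pos: [0.6424, -0.1634, 0.2845]
ee_rot: [[0.215, 0.977, -0.003], [0.977, -0.215, 0.001], [0.001, -0.003, -1.0]]
wrist_force: [0.6, 0.9, 0.8]
gripper_width: 0.0204
gripper_force: 0.0
```

Request:
{"name": "arm_command", "arguments": {
  "moves": [
    {"x": 0, "y": 0, "z": -5, "rx": 0, "ry": 0, "rz": 0, "fingers": 2},
    {"x": 0, "y": 0, "z": -6, "rx": 0, "ry": 0, "rz": 0, "fingers": 2},
    {"x": 0, "y": 0, "z": -5, "rx": 0, "ry": 0, "rz": 0, "fingers": 2},
    {"x": 0, "y": 0, "z": -3, "rx": 0, "ry": 0, "rz": 0, "fingers": 2},
    {"x": 0, "y": 0, "z": 0, "rx": 0, "ry": 0, "rz": 0, "fingers": 2},
    {"x": 0, "y": 0, "z": 0, "rx": 0, "ry": 0, "rz": 0, "fingers": 2}
  ]
}}

```text
clock: 52.32
tcp_pos: [0.6428, -0.1619, 0.0974]
ee_rot: [[0.215, 0.977, 0.001], [0.977, -0.215, -0.0], [-0.0, 0.001, -1.0]]
wrist_force: [0.6, 0.1, 0.1]
gripper_width: 0.0201
gripper_force: 0.0
```

```bash
python3 look.py
python3 - <<'E'
from h import *
im,d=grab("top"); u=proj("top",[0.6,-.15,.05])[0].astype(int); c=im[u[1]-60:u[1]+60,u[0]-60:u[0]+60,::-1]
cv2.imwrite("pics/v3.png",cv2.resize(cv2.convertScaleAbs(c,alpha=1.4),None,fx=4,fy=4,interpolation=cv2.INTER_CUBIC))
E
```

```text
platter z 0.4347672707452238
tray (np.int64(446), ((0.46405619382858276, 0.38757628202438354), (0.13195323944091797, 0.17032098770141602), 82.01666259765625))
tcp [ 0.6431 -0.1621  0.0981] yaw_y -12.4 q6 -0.15 w 0.019709063352468033 t 52.375
```

View pics/v3.png

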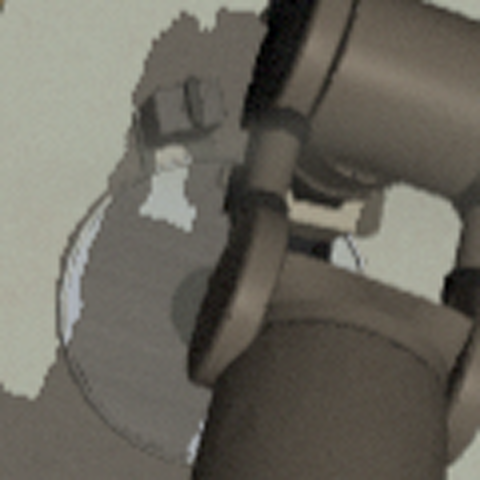

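The arm hides the vial in this picture, but the rear post at (180,110) stays clear of the gripper. I'll descend and close.

Request:
{"name": "arm_command", "arguments": {
  "moves": [
    {"x": 0, "y": 0.05, "z": -2, "rx": 0, "ry": 0, "rz": 0, "fingers": 2},
    {"x": 0, "y": 0, "z": -1.3, "rx": 0, "ry": 0, "rz": 0, "fingers": 2},
    {"x": 0, "y": 0, "z": -0.8, "rx": 0, "ry": 0, "rz": 0, "fingers": 2},
    {"x": 0, "y": 0, "z": 0, "rx": 0, "ry": 0, "rz": 0, "fingers": 2},
    {"x": 0, "y": 0, "z": 0, "rx": 0, "ry": 0, "rz": 0, "fingers": 0},
    {"x": 0, "y": 0, "z": 0, "rx": 0, "ry": 0, "rz": 0, "fingers": 0},
    {"x": 0, "y": 0, "z": 0, "rx": 0, "ry": 0, "rz": 0, "fingers": 0},
    {"x": 0, "y": 0, "z": 0, "rx": 0, "ry": 0, "rz": 0, "fingers": 0}
  ]
}}

```text
clock: 53.42
tcp_pos: [0.6426, -0.1614, 0.0561]
ee_rot: [[0.215, 0.977, 0.001], [0.977, -0.215, -0.0], [-0.0, 0.001, -1.0]]
wrist_force: [1.3, 0.3, 2.5]
gripper_width: 0.0105
gripper_force: 8.0
```

Request:
{"name": "arm_command", "arguments": {
  "moves": [
    {"x": -0.5, "y": 0.15, "z": 0, "rx": 0, "ry": 0, "rz": 0, "fingers": 0},
    {"x": -0.7, "y": 0.2, "z": 0, "rx": 0, "ry": 0, "rz": 0, "fingers": 0},
    {"x": -0.7, "y": 0.2, "z": 0, "rx": 0, "ry": 0, "rz": 0, "fingers": 0},
    {"x": -0.3, "y": 0.1, "z": 0, "rx": 0, "ry": 0, "rz": 0, "fingers": 0},
    {"x": 0, "y": 0, "z": 0, "rx": 0, "ry": 0, "rz": 0, "fingers": 0},
    {"x": 0, "y": 0, "z": 0, "rx": 0, "ry": 0, "rz": 0, "fingers": 1.6},
    {"x": 0, "y": 0, "z": -0.4, "rx": 0, "ry": 0, "rz": 0, "fingers": 1.6},
    {"x": 0, "y": 0, "z": 0, "rx": 0, "ry": 0, "rz": 0, "fingers": 0},
    {"x": 0, "y": 0, "z": 0, "rx": 0, "ry": 0, "rz": 0, "fingers": 0},
    {"x": 0, "y": 0, "z": 0, "rx": 0, "ry": 0, "rz": 0, "fingers": 0},
    {"x": 0, "y": 0, "z": 0, "rx": 0, "ry": 0, "rz": 0, "fingers": 0}
  ]
}}

```text
clock: 54.8
tcp_pos: [0.6204, -0.1549, 0.0518]
ee_rot: [[0.215, 0.977, 0.0], [0.977, -0.215, -0.0], [-0.0, 0.0, -1.0]]
wrist_force: [0.2, 0.8, -0.3]
gripper_width: 0.0112
gripper_force: 8.0
```

Request:
{"name": "arm_command", "arguments": {
  "moves": [
    {"x": 0, "y": 0, "z": 1, "rx": 0, "ry": 0, "rz": 0, "fingers": 0},
    {"x": 0, "y": 0, "z": 4, "rx": 0, "ry": 0, "rz": 0, "fingers": 0},
    {"x": 0, "y": 0, "z": 5, "rx": 0, "ry": 0, "rz": 0, "fingers": 0},
    {"x": 0, "y": 0, "z": 5, "rx": 0, "ry": 0, "rz": 0, "fingers": 0},
    {"x": 0, "y": 0, "z": 5, "rx": 0, "ry": 0, "rz": 0, "fingers": 0},
    {"x": 0, "y": 0, "z": 4, "rx": 0, "ry": 0, "rz": 0, "fingers": 0}
  ]
}}

```text
clock: 55.55
tcp_pos: [0.6204, -0.1548, 0.2952]
ee_rot: [[0.215, 0.977, 0.003], [0.977, -0.215, -0.001], [-0.0, 0.003, -1.0]]
wrist_force: [0.2, 0.3, -0.9]
gripper_width: 0.0111
gripper_force: 8.0
```

Request:
{"name": "arm_command", "arguments": {
  "moves": [
    {"x": -1.17, "y": 5.08, "z": 0, "rx": 0, "ry": 0, "rz": 0.5, "fingers": 0},
    {"x": -1.17, "y": 5.08, "z": 0, "rx": 0, "ry": 0, "rz": 0.5, "fingers": 0},
    {"x": -1.17, "y": 5.08, "z": 0, "rx": 0, "ry": 0, "rz": 0.5, "fingers": 0},
    {"x": -1.17, "y": 5.08, "z": 0, "rx": 0, "ry": 0, "rz": 0.5, "fingers": 0},
    {"x": -1.17, "y": 5.08, "z": 0, "rx": 0, "ry": 0, "rz": 0.5, "fingers": 0},
    {"x": -1.17, "y": 5.08, "z": 0, "rx": 0, "ry": 0, "rz": 0.5, "fingers": 0},
    {"x": -1.17, "y": 5.08, "z": 0, "rx": 0, "ry": 0, "rz": 0.5, "fingers": 0},
    {"x": -1.17, "y": 5.08, "z": 0, "rx": 0, "ry": 0, "rz": 0.5, "fingers": 0},
    {"x": -1.17, "y": 5.08, "z": 0, "rx": 0, "ry": 0, "rz": 0.5, "fingers": 0},
    {"x": -1.17, "y": 5.08, "z": 0, "rx": 0, "ry": 0, "rz": 0.1, "fingers": 0},
    {"x": 0, "y": 0, "z": 0, "rx": 0, "ry": 0, "rz": 0, "fingers": 0}
  ]
}}

```text
clock: 56.92
tcp_pos: [0.5018, 0.3564, 0.2922]
ee_rot: [[0.131, 0.991, 0.0], [0.991, -0.131, 0.001], [0.001, 0.0, -1.0]]
wrist_force: [-0.1, -0.7, -0.7]
gripper_width: 0.0108
gripper_force: 8.0
```

```bash
python3 look.py
```

```text
platter z 0.029445787047340577
tray (np.int64(179), ((0.46306389570236206, 0.3762442469596863), (0.10870490223169327, 0.16930252313613892), 82.13899993896484))
tcp [0.5026 0.3545 0.2922] yaw_y -7.6 q6 0.62 w 0.011055972321507273 t 56.975
```

Request:
{"name": "arm_command", "arguments": {
  "moves": [
    {"x": 0, "y": 0, "z": -5, "rx": 0, "ry": 0, "rz": 0, "fingers": 0},
    {"x": 0, "y": 0, "z": -6, "rx": 0, "ry": 0, "rz": 0, "fingers": 0},
    {"x": 0, "y": 0, "z": -6, "rx": 0, "ry": 0, "rz": 0, "fingers": 0},
    {"x": 0, "y": 0, "z": -5, "rx": 0, "ry": 0, "rz": 0, "fingers": 0},
    {"x": 0, "y": 0, "z": -3, "rx": 0, "ry": 0, "rz": 0, "fingers": 0},
    {"x": 0, "y": 0, "z": -1.5, "rx": 0, "ry": 0, "rz": 0, "fingers": 0},
    {"x": 0, "y": 0, "z": 0, "rx": 0, "ry": 0, "rz": 0, "fingers": 0},
    {"x": 0, "y": 0, "z": 0, "rx": 0, "ry": 0, "rz": 0, "fingers": 0}
  ]
}}

```text
clock: 57.98
tcp_pos: [0.5044, 0.3533, 0.0284]
ee_rot: [[0.136, 0.991, 0.002], [0.991, -0.136, 0.001], [0.001, 0.002, -1.0]]
wrist_force: [-0.3, -0.3, 0.4]
gripper_width: 0.011
gripper_force: 8.0
```

Request:
{"name": "arm_command", "arguments": {
  "moves": [
    {"x": 0, "y": 0, "z": 0, "rx": 0, "ry": 0, "rz": 0, "fingers": 2},
    {"x": 0, "y": 0, "z": 0, "rx": 0, "ry": 0, "rz": 0, "fingers": 2},
    {"x": 0, "y": 0, "z": 0, "rx": 0, "ry": 0, "rz": 0, "fingers": 2},
    {"x": 0, "y": 0, "z": 3, "rx": 0, "ry": 0, "rz": 0, "fingers": 2},
    {"x": 0, "y": 0, "z": 5, "rx": 0, "ry": 0, "rz": 0, "fingers": 2.4},
    {"x": 0, "y": 0, "z": 6, "rx": 0, "ry": 0, "rz": 0, "fingers": 2.4},
    {"x": 0, "y": 0, "z": 6, "rx": 0, "ry": 0, "rz": 0, "fingers": 2.4},
    {"x": 0, "y": 0, "z": 6, "rx": 0, "ry": 0, "rz": 0, "fingers": 2.4},
    {"x": 0, "y": 0, "z": 0, "rx": 0, "ry": 0, "rz": 0, "fingers": 2.4}
  ]
}}

```text
clock: 59.1
tcp_pos: [0.505, 0.3542, 0.2929]
ee_rot: [[0.135, 0.991, 0.01], [0.991, -0.136, 0.005], [0.007, 0.009, -1.0]]
wrist_force: [-0.2, -0.2, 0.0]
gripper_width: 0.0236
gripper_force: 0.0
```

Request:
{"name": "arm_command", "arguments": {
  "moves": [
    {"x": -0.5, "y": -5, "z": 0, "rx": 0, "ry": 0, "rz": 0, "fingers": 2.4},
    {"x": -0.5, "y": -5, "z": 0, "rx": 0, "ry": 0, "rz": 0, "fingers": 2.4},
    {"x": -0.5, "y": -5, "z": 0, "rx": 0, "ry": 0, "rz": 0, "fingers": 2.4},
    {"x": -0.5, "y": -5, "z": 0, "rx": 0, "ry": 0, "rz": 0, "fingers": 2.4},
    {"x": -0.5, "y": -5, "z": 0, "rx": 0, "ry": 0, "rz": 0, "fingers": 2.4},
    {"x": -0.5, "y": -5, "z": 0, "rx": 0, "ry": 0, "rz": 0, "fingers": 2.4},
    {"x": -0.5, "y": -5, "z": 0, "rx": 0, "ry": 0, "rz": 0, "fingers": 2.4},
    {"x": 0, "y": 0, "z": 0, "rx": 0, "ry": 0, "rz": 0, "fingers": 2.4}
  ]
}}

```text
clock: 60.1
tcp_pos: [0.4677, 0.0006, 0.2859]
ee_rot: [[0.14, 0.99, -0.002], [0.99, -0.14, -0.0], [-0.001, -0.002, -1.0]]
wrist_force: [0.4, 0.5, 0.1]
gripper_width: 0.0241
gripper_force: 0.0
```

```bash
python3 look.py
python3 - <<'E'
from h import *
im,d=grab("top"); cv2.imwrite("pics/full2.png",cv2.resize(im[...,::-1],(800,600)))
X=cloud("top",d); z=X[...,2]
c=np.array([.4642,.3876]); th=np.radians(-7.8); R=np.array([[np.cos(th),np.sin(th)],[-np.sin(th),np.cos(th)]])
L=(X[...,:2]-c)@R.T; m=((abs(L[...,0])<.079)&(abs(L[...,1])<.059)&(z>.0105)).astype(np.uint8)
n,l,s,_=cv2.connectedComponentsWithStats(m)
for i in range(1,n):
    if s[i,4]>15: print(s[i,4],L[l==i].mean(0).round(3),np.ptp(L[l==i],axis=0).round(3),"zmax",z[l==i].max().round(3))
u=proj("top",[.464,.388,.01])[0].astype(int); c=im[u[1]-45:u[1]+45,u[0]-45:u[0]+45,::-1]
cv2.imwrite("pics/tray.png",cv2.resize(cv2.convertScaleAbs(c,alpha=1.4),None,fx=5,fy=5,interpolation=cv2.INTER_CUBIC))
q=(X[...,0]>.36)&(X[...,0]<.65)&(X[...,1]<-.34)&(X[...,1]>-.52)&(z<.1); print("guard plate z",np.percentile(z[q],[5,50,95]).round(4))
E
sed -i 's#pics/t2.png#pics/t3.png#' wings.py; python3 wings.py
```

```text
platter z 0.029583621167568408
tray (np.int64(435), ((0.46424704790115356, 0.3875889480113983), (0.13148465752601624, 0.17031867802143097), 81.94398498535156))
tcp [0.4679 0.0022 0.286 ] yaw_y -8.0 q6 -0.02 w 0.024041828305598235 t 60.15
100 [0.042 0.035] [0.015 0.049] zmax 0.023
109 [ 0.042 -0.031] [0.02  0.052] zmax 0.022
104 [0.    0.028] [0.017 0.05 ] zmax 0.021
100 [-0.041  0.031] [0.015 0.049] zmax 0.022
101 [-0.041 -0.029] [0.015 0.05 ] zmax 0.023
guard plate z [-0.0018  0.0042  0.0099]
42
[ 0.68532688 -0.11064431  0.10263078] 11.585410923941254
0
```

View pics/full2.png

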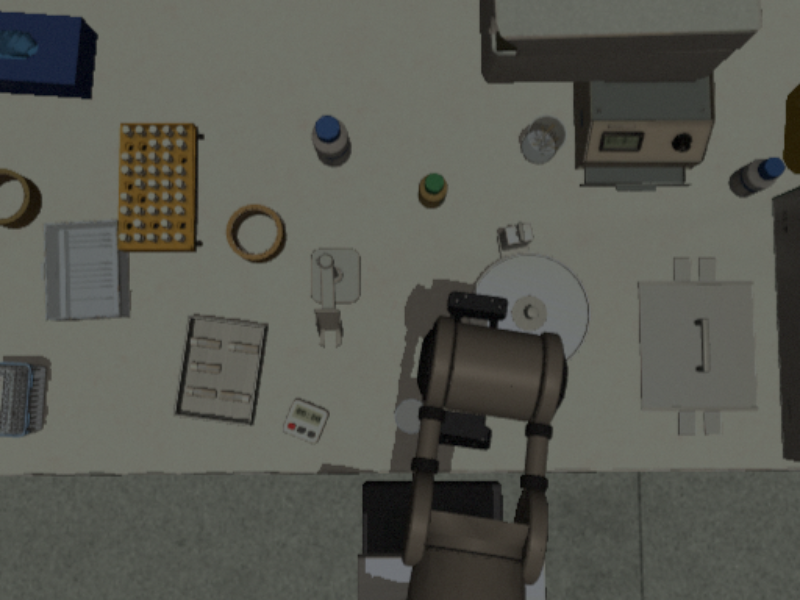

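View pics/tray.png

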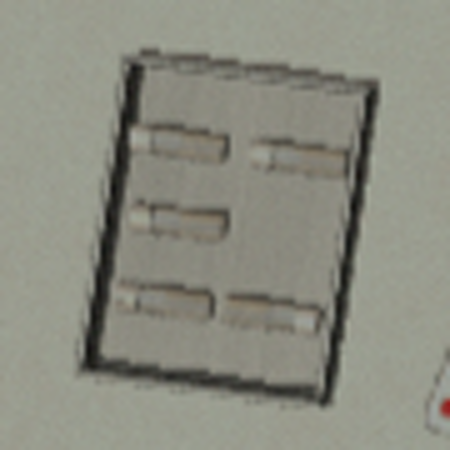

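The views show all five vials lying flat in the tray, the guard flat on the bench at (697,345) and the platter empty. The bystanders are where they started and the arm touches nothing. The front screw is out of view but hasn't been touched since I checked it.

```bash
python3 -c "
from plant import bot
print(bot.hand_in())"
```

```text
the job is handed in; nothing more can be done
None
```

I handed the job in at about 60 s: both screws are loosened, the guard lies flat on the bench, and all five vials lie in the steel tray; the hand-in returned no verdict, and the front screw was last checked before I lifted the guard off.

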